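# Ready the orbital shaker: take off the transit lock, load the jars, lay the retaining bar

## Task

Get the shaker ready for a run. First press its release button fully down, then turn the transit lock a quarter turn anticlockwise, lift it off and stand it upright in the middle of the grey parking pad; next stand every white-capped sample jar on the loading deck, upright and centred on a ring mark of its own, and only then lay the retaining bar flat across the two posts, down in both channels with its middle midway between the posts. Leave the other things on the bench where they are.

Things in the scene. Friction and masses are not known exactly. Their poses are not given: they have to be found in the camera images.
- release (a joint): Travel of the round grey release button on the shaker, in m: 0 = up, 0.010 = fully down. It slides straight down with about 3 N of friction, has no spring and stays where it is pushed. While it is up, a hidden pin stops the transit lock from turning; fully down, the lock is free to turn.
- release_top (a point): Centre of the top face of the release button (32 mm diameter cap, top 22 mm above the shaker's housing when up, 12 mm when fully pressed, in an 8 mm high black collar 44 mm across). 110 mm to the +y side (mount's axes) of the lock's mount.
- mount (a point): Centre of the bayonet mount's floor, at the housing's top, 50 mm above the bench. Steel collar 92 mm across, 17.5 mm high, at the front of a fixed white shaker (335 mm x by 280 mm y); housing centre 112 mm along +x and 50 mm along +y from here; front = -x side, to the robot; loading deck at the rear. Shaker position and yaw (to 0.2 rad) vary; z up.
- lock_c (a point): Transit lock, loose, 250 g, starts in the mount. Foot disc 52 mm across, 76 mm over two lugs; disc 68 mm across, top at 25 mm; black grip paddle 64 mm long (x), 18 thick (y), from 25 to 65 mm above the underside. Point: paddle centre, 45 mm up. Locked: its x along mount x. Free after turning 1.35 rad or more anticlockwise from above (stop near 1.65); lugs clear the collar 18 mm up.
- pad: Flat grey parking pad with a white outline, 110 x 110 mm, 4 mm thick, fixed on the bench on the robot's right. Origin: centre of its underside.
- bar_c (a point): Retaining bar, loose, 240 to 390 g: aluminium plate 60 mm wide (x), 290 mm long (y), 8 mm thick, with a black grip block 18 mm wide (x), 70 mm long (y), 28 mm high on its middle. Point: the grip block's centre, 22 mm above the plate's underside, z up. Starts flat on the bench on the robot's right, its length roughly along world x.
- bar_seat (a point): Where the middle of the bar's underside belongs: midway between the two posts (centres 128 mm either way along y, 16 mm thick in y, 82 mm wide in x), at the height of their seats, 60 mm above the deck; axes as the mount's. Each post has a channel 70 mm wide (x) between cheeks 12 mm high. The bar's length lies along this y axis, either way round.
- reagent: Bystander: small amber bottle with orange cap, 40 mm across, 95 mm tall, standing among the jars. Origin: centre of its underside.
- beaker: Bystander: glass beaker, 68 mm across, 90 mm tall, beyond the shaker.
- tipbox: Bystander: white box 60 x 110 x 50 mm, on the left beyond the jars.
- media: Bystander: clear bottle with orange cap, 70 mm across, 140 mm tall, beyond the shaker.
- spatula: Bystander: steel spatula, 180 mm long with a black handle, lying on the robot's left.
- dish: Bystander: white ceramic dish, 90 mm across, 20 mm high, on the robot's left.
- jar0_c (a point): Squat amber sample jar with white screw cap, 46 mm across, 56 mm tall, 100 to 200 g; starts on the bench on the robot's left if present (3 to 5 of the five are). The point is its centre, 28 mm above its underside, z up.
- jar1_c (a point): Squat amber sample jar with white screw cap, 46 mm across, 56 mm tall, 100 to 200 g; starts on the bench on the robot's left if present (3 to 5 of the five are). The point is its centre, 28 mm above its underside, z up.
- jar2_c (a point): Squat amber sample jar with white screw cap, 46 mm across, 56 mm tall, 100 to 200 g; starts on the bench on the robot's left if present (3 to 5 of the five are). The point is its centre, 28 mm above its underside, z up.
- jar3_c (a point): Squat amber sample jar with white screw cap, 46 mm across, 56 mm tall, 100 to 200 g; starts on the bench on the robot's left if present (3 to 5 of the five are). The point is its centre, 28 mm above its underside, z up.
- jar4_c (a point): Squat amber sample jar with white screw cap, 46 mm across, 56 mm tall, 100 to 200 g; starts on the bench on the robot's left if present (3 to 5 of the five are). The point is its centre, 28 mm above its underside, z up.
- ring0 (a point): Centre of black ring mark (54 mm across) on the loading deck's surface, 50 mm above the bench; axes as the mount's. Front row, -y end. Rows lie 88 mm apart, rings 62 mm apart along a row; the deck is flat, the marks are printed.
- ring1 (a point): Centre of black ring mark (54 mm across) on the loading deck's surface, 50 mm above the bench; axes as the mount's. Front row, middle. Rows lie 88 mm apart, rings 62 mm apart along a row; the deck is flat, the marks are printed.
- ring2 (a point): Centre of black ring mark (54 mm across) on the loading deck's surface, 50 mm above the bench; axes as the mount's. Front row, +y end. Rows lie 88 mm apart, rings 62 mm apart along a row; the deck is flat, the marks are printed.
- ring3 (a point): Centre of black ring mark (54 mm across) on the loading deck's surface, 50 mm above the bench; axes as the mount's. Rear row, -y end. Rows lie 88 mm apart, rings 62 mm apart along a row; the deck is flat, the marks are printed.
- ring4 (a point): Centre of black ring mark (54 mm across) on the loading deck's surface, 50 mm above the bench; axes as the mount's. Rear row, middle. Rows lie 88 mm apart, rings 62 mm apart along a row; the deck is flat, the marks are printed.
- ring5 (a point): Centre of black ring mark (54 mm across) on the loading deck's surface, 50 mm above the bench; axes as the mount's. Rear row, +y end. Rows lie 88 mm apart, rings 62 mm apart along a row; the deck is flat, the marks are printed.
Mind the look-alikes: they are no part of the job. Leave any purple or turquoise look-alike of the part that bears jar2_c alone.

How it is judged:
By the outcome, as a careful person would: the job done as asked, in the order asked, and still so for the second after the job is handed in, with the robot touching nothing.
Of jar0, jar1, jar2, jar3, jar4 only 3 to 5 are there at a start; the rules pass over those that are not, and their reading is None.
At some moment in a run one of jar0, jar1, jar2, jar3, jar4, bar may be knocked a few centimetres aside while the robot is not near it.
Once in a run the grip may slacken for a moment while it holds something.
It also fails if it takes over 210 s, if anything falls off the work surface, if the arm or the gripper's body presses on something with over 40 N, if the wrist force passes 120 N, or if a joint passes its speed limit or range.

## Robot

A 7-joint arm with a two-finger parallel gripper is mounted at the origin on the work surface. World frame = base frame: x ahead of the robot, y to its left, z up, the work surface at z = 0. Lengths are in m, angles in rad, forces in N, time in s.
With the tool pointing down it reaches from about 0.35 to 0.9 m from the base axis. Payload 7.2 kg.
Tool frame: the origin (TCP) lies between the finger pads; the fingertips stand 17 mm ahead of it and the grasp point (between the pads) lies 2 mm behind it (robot.tips_ahead is the distance from the TCP to the fingertips, in m); z points along the fingers, y is the direction in which the jaws open and shut (so a half turn about z gives the same grasp; the last joint's range is limited). The gripper opens to 85 mm and grips with 20 to 120 N. Pads are 22 mm wide; open, the fingers measure 114 mm over their backs; the gripper's body (76 mm by 85 mm) begins 54 mm behind the grasp point. The pads swing forward as they close: fully open they stand 13 mm farther back than shut.
Start: joints at [1.246, 0.411, -0.013, 1.596, 0.006, 1.134, -0.082], TCP at [0.159, -0.605, 0.248] pointing down, gripper open.
Joint ranges: [-2.95, 2.95], [-0.29, 1.99], [-1.47, 1.44], [0.14, 2.54], [-1.03, 4.17], [0.13, 1.85], [-2.86, 2.86]. Speed limits (rad/s): [2.39, 2.39, 3.01, 3.01, 3.14, 3.14, 3.14].

## Interface

Orientations are given as a 3x3 rotation matrix whose columns are the frame's x, y, z axes.
In Python, from cell import robot gives the robot as it stands.
- The arm moves only by the tool move_arm, never from a script. Its argument "targets" is a list of rows, each a list of 4 numbers: the shift along the tool's x, y, z in m, then the turn about the tool's z in rad. A call has 1 to 8 rows; each row is the pose to reach, as a shift and turn from the pose commanded when the call began, along the tool's axes at that moment; what a row does not reach only later rows make up. A row lasts 1/8 s, in which the tool goes at most 62.5 mm and 10.7 degrees, less where a joint would pass 70% of its speed; a pose out of reach is approached as far as the arm can. A call with a gripper value outside its range is refused whole. "claw" is the closure, from -1 (fully open) to 1 (shut), set as the call begins (left out, the last holds). The fingers move at their own pace and stop on an object; "newtons" is the grip in N (left out, the last holds). Time passes only in rows, so rows that repeat a pose let the fingers close. It gives the time, the measured TCP pose, the force and the opening at its end, in the units of the state.
- robot.state(): the state, without advancing time (a new reading comes with each control period).
- robot.read_camera(name): name is "side" or "top" or "wrist"; returns the picture (480x640x3 uint8, red, green, blue); there is no depth.
- robot.get_calibration(name): a dict with "fx", "fy", "cx", "cy" (pixels), "R" (3x3) and "t" (3): a world point X has camera coordinates R X + t; the wrist camera has in their place "tool_from_camera" (4x4, takes a point from camera to tool coordinates, whose origin is the TCP and whose axes are the flange's). Camera axes: x right, y down, z forward; pixel columns grow to the right and rows downward; lengths in m; the calibration is good to about 2 mm. A picture is of the moment at which its call begins: read the wrist's pose just before it. get_calibration takes no time and is no camera call.
- robot.hand_in(): hands the job in, once; it reports no verdict.
The state is a dict: "clock": time; "qpos": joint angles; "dq": joint speeds; "joint_torque": joint torques, N m; "ee_pos": TCP position; "tcp_rot": TCP orientation; "force": force on the tool from outside, world axes, zero at the start; "moment": the same for the moment, N m; "opening": finger opening in m.
Only numpy, scipy, OpenCV 4.12 (cv2) and the standard library are available. Lean on these libraries where they do the work, as an engineer would, in place of code of your own. Each camera call takes 0.05 s, during which the arm holds its last target.

## Working session

There is one attempt and no reset: what is moved stays moved. The work goes in short steps, Python scripts to look and compute and a tool call to move; the robot and the scene stay as the last step left them, time stands still between calls to the robot, and variables do not carry over. Pictures are saved under pics/ and viewed, and the job is handed in when it is done.

Besides the shell and the picture viewer there is one more tool, called by a JSON object that holds its "api" and its "payload", one argument or row to a line. move_arm: Moves the arm, as the interface text tells. Its arguments: {"type":"object","properties":{"targets":{"type":"array"},"claw":{"type":"number"},"newtons":{"type":"number"}},"required":["targets"]}

```bash
mkdir -p pics; ls; python3 - <<'E'
from cell import robot
import cv2
s=robot.state(); print(s)
for n in ["side","top","wrist"]:
    im=robot.read_camera(n); cv2.imwrite(f"pics/{n}0.png",im[:,:,::-1])
    print(n,robot.get_calibration(n))
E
```

```text
pics
{'clock': 0.0, 'qpos': array([ 1.24575838,  0.41189299, -0.01271122,  1.59707214,  0.00563827,
        1.13429352, -0.08220516]), 'dq': array([ 0.0014357 , -0.0016697 , -0.00095338,  0.00037822, -0.00124802,
        0.00135673,  0.0007841 ]), 'joint_torque': array([-3.98154425e-04, -6.00619769e+01,  6.82073124e-01, -2.99410880e+01,
        1.38921392e-02,  1.07221113e-02,  3.71975227e-05]), 'ee_pos': array([ 0.15859179, -0.60404794,  0.24744587]), 'tcp_rot': array([[ 9.67189092e-01,  2.54056979e-01, -5.58249912e-04],
       [ 2.54057548e-01, -9.67187891e-01,  1.53183910e-03],
       [-1.50758141e-04, -1.62340567e-03, -9.99998671e-01]]), 'force': array([ 0.31990078, -0.12347527,  0.61269354]), 'moment': array([-0.01789129, -0.07755624, -0.0295094 ]), 'opening': 0.08539600459538423}
side {'fx': 499.3875911950114, 'fy': 499.3875911950114, 'cx': 322.5424511951249, 'cy': 236.52253516807832, 'R': array([[-0.99644195, -0.08291573,  0.01511391],
       [-0.06208394,  0.60082386, -0.79696692],
       [ 0.05700029, -0.7950696 , -0.60383383]]), 't': array([0.4944096 , 0.09513497, 1.31492197])}
top {'fx': 464.5257714829638, 'fy': 464.5257714829638, 'cx': 321.6470639623441, 'cy': 231.85649695063418, 'R': array([[ 0.02733088, -0.99957192,  0.01044033],
       [-0.99328543, -0.02833056, -0.112167  ],
       [ 0.11241476, -0.0073046 , -0.99363452]]), 't': array([0.05151661, 0.49840915, 1.29445511])}
wrist {'fx': 398.2794093639996, 'fy': 398.2794093639996, 'cx': 319.9781800819474, 'cy': 235.2193680354375, 'tool_from_camera': array([[ 8.70223498e-04, -9.61895044e-01, -2.73417569e-01,
         7.00616813e-02],
       [ 9.99999214e-01,  1.08395017e-03, -6.30623281e-04,
        -2.37513305e-04],
       [ 9.02964430e-04, -2.73416806e-01,  9.61895231e-01,
        -1.26543677e-01],
       [ 0.00000000e+00,  0.00000000e+00,  0.00000000e+00,
         1.00000000e+00]])}
```

View pics/top0.png

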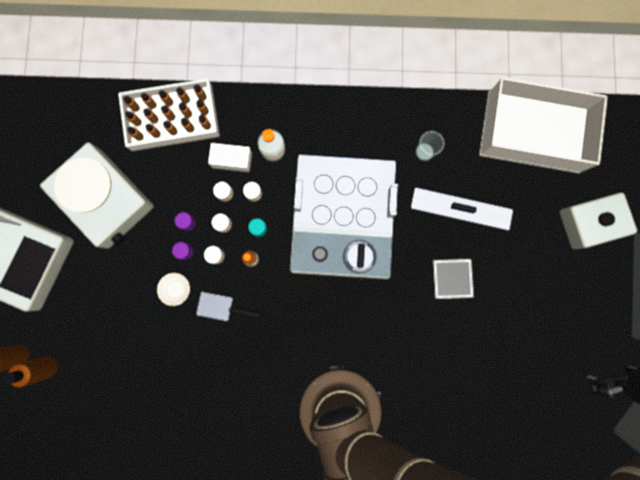

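View pics/side0.png

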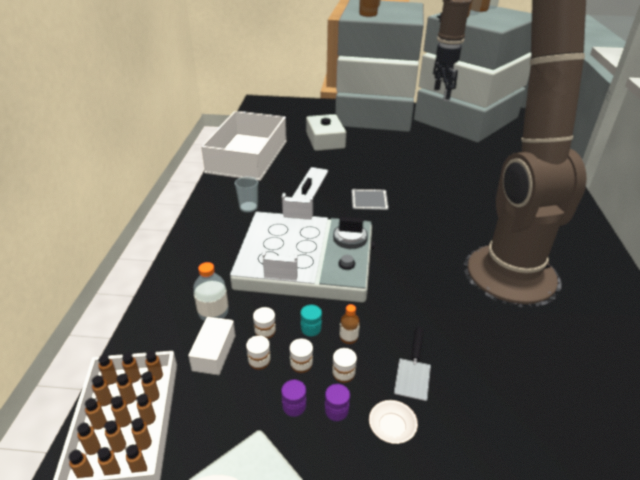

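View pics/wrist0.png

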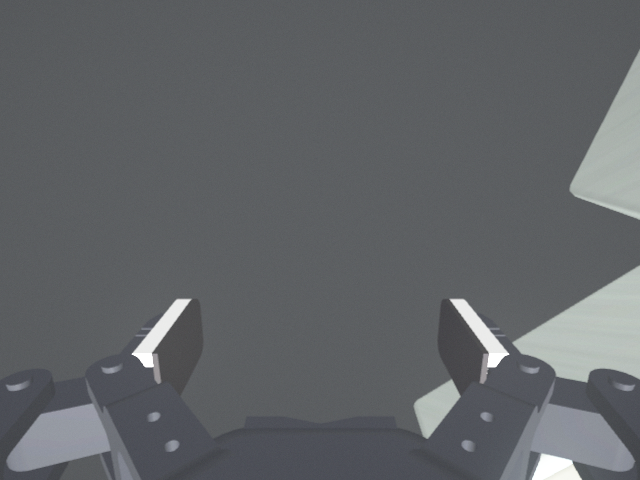

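Four white-capped jars appear in the top view at (222,190), (252,190), (221,222) and (213,254). The turquoise one at (257,227) and the purple ones at (183,220) and (181,250) are look-alikes. Next I'll enlarge for measurements.

```bash
cat > h.py <<'E'
from cell import robot
import numpy as np, cv2
def cal(n,s=None):
    c=robot.get_calibration(n)
    K=np.array([[c['fx'],0,c['cx']],[0,c['fy'],c['cy']],[0,0,1]])
    if n=='wrist':
        T=np.eye(4);T[:3,:3]=s['tcp_rot'];T[:3,3]=s['ee_pos']
        T=T@np.array(c['tool_from_camera']); Ti=np.linalg.inv(T); return K,Ti[:3,:3],Ti[:3,3]
    return K,np.array(c['R']),np.array(c['t'])
def p2w(n,uv,z,s=None):
    K,R,t=cal(n,s); o=-R.T@t; d=R.T@np.linalg.inv(K)@np.array([uv[0],uv[1],1.])
    return o+d*(z-o[2])/d[2]
def w2p(n,X,s=None):
    K,R,t=cal(n,s); x=K@(R@np.asarray(X,float)+t); return x[:2]/x[2]
def shot(n,name):
    s=robot.state(); im=robot.read_camera(n)[:,:,::-1].copy(); cv2.imwrite(f'pics/{name}.png',im); return s,im
def crop(im,name,x0,y0,x1,y1,k):
    cv2.imwrite(f'pics/{name}.png',cv2.resize(im[y0:y1,x0:x1],None,fx=k,fy=k,interpolation=cv2.INTER_CUBIC))
def go(X,yaw=None,s=None):
    """shift in tool axes to reach world X with jaw(y) axis at world angle yaw"""
    s=s or robot.state(); R=s['tcp_rot']
    d=R.T@(np.asarray(X)-s['ee_pos']); a=0
    if yaw is not None:
        y=R[:,1]; cur=np.arctan2(y[1],y[0]); a=-(yaw-cur); a=(a+np.pi/2)%np.pi-np.pi/2
    print('shift',d.round(4),'turn',round(a,3),'dist',np.linalg.norm(d).round(3),'clock',s['clock'],'q7',s['qpos'][6].round(2)); 
E
python3 - <<'E'
import cv2
from h import *
im=cv2.imread('pics/top0.png')
crop(im,'topA',280,150,410,290,5)
crop(im,'topB',150,140,280,330,3)
crop(im,'topC',400,180,530,310,5)
E
```

```text
(no output)
```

View pics/topA.png

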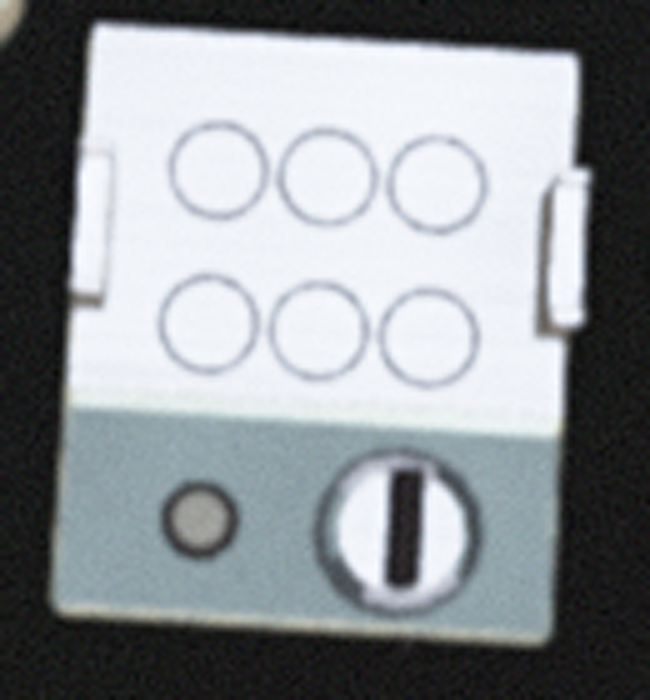

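View pics/topB.png

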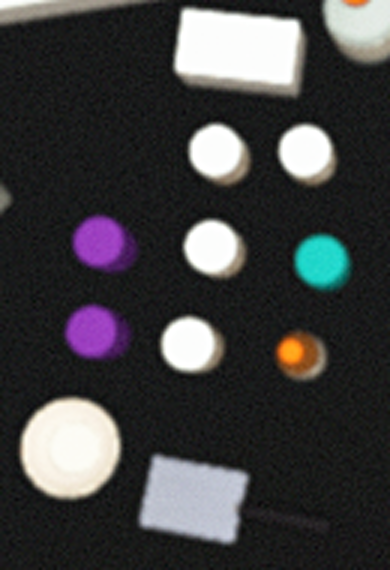

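View pics/topC.png

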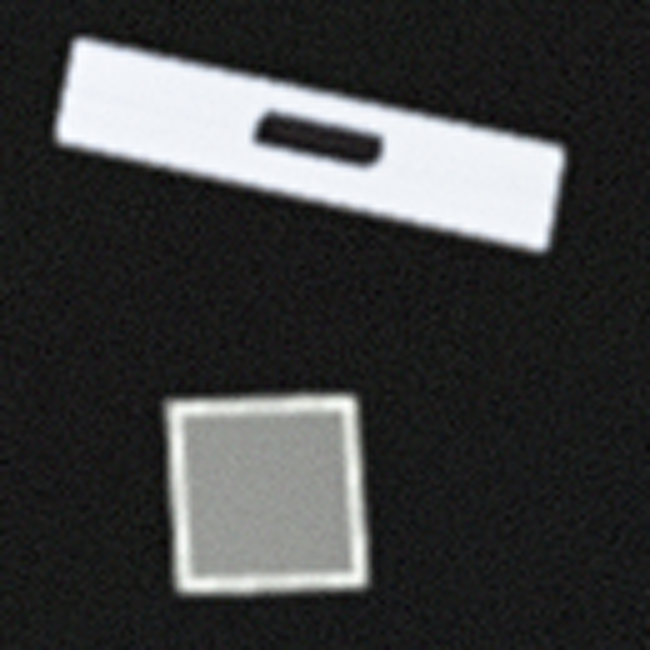

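```bash
python3 - <<'E'
from h import *
A=lambda p:(280+p[0]/5-.4,150+p[1]/5-.4)
B=lambda p:(150+p[0]/3-.33,140+p[1]/3-.33)
C=lambda p:(400+p[0]/5-.4,180+p[1]/5-.4)
r=[p2w('top',A(p),.05) for p in [(429,338),(319,331),(208,324),(437,185),(328,177),(218,170)]]
for i,x in enumerate(r): print('ring',i,x.round(4))
# fit grid
L=np.array([[0,-62],[0,0],[0,62],[88,-62],[88,0],[88,62]])/1e3-np.array([.044,0])
W=np.array([x[:2] for x in r]); c=W.mean(0); H=L.T@(W-c); th=np.arctan2(H[0,1]-H[1,0],H[0,0]+H[1,1])
print('centre',c,'yaw',th, 'resid', np.abs(W-c-L@np.array([[np.cos(th),np.sin(th)],[-np.sin(th),np.cos(th)]])).max())
print('button',p2w('top',A((200,520)),.072),'collar',p2w('top',A((398,530)),.0675))
for p in [(404,472),(404,585),(404,528)]: print('paddle',p2w('top',A(p),.115))
for p in [(216,152),(306,152),(212,248),(189,344)]: print('jar',p2w('top',B(p),.056))
print('bar',p2w('top',C((322,136)),.036), [p2w('top',C(p),.008)[:2].round(4) for p in [(76,38),(566,150),(548,250),(56,142)]])
P=[p2w('top',C(p),.004)[:2] for p in [(165,399),(357,395),(369,586),(179,594)]];print('pad',np.mean(P,0),P)
for p in [(99,243),(93,331),(322,262),(300,354)]: print('others',p2w('top',B(p),.056))
E
```

```text
ring 0 [ 0.5392 -0.0562  0.05  ]
ring 1 [0.5414 0.0057 0.05  ]
ring 2 [0.5436 0.0682 0.05  ]
ring 3 [ 0.6269 -0.0593  0.05  ]
ring 4 [0.6297 0.0025 0.05  ]
ring 5 [0.6318 0.0649 0.05  ]
centre [0.58542672 0.00430307] yaw -0.036780987255908774 resid 0.00030135671768009853
button [0.43176746 0.0696995  0.072     ] collar [ 0.42961424 -0.03920466  0.0675    ]
paddle [ 0.45744216 -0.03756619  0.115     ]
paddle [ 0.39763991 -0.03864092  0.115     ]
paddle [ 0.42772393 -0.03810027  0.115     ]
jar [0.60283266 0.34938455 0.056     ]
jar [0.60531027 0.26533408 0.056     ]
jar [0.5122115  0.34843011 0.056     ]
jar [0.42250533 0.36494538 0.056     ]
bar [ 0.57940174 -0.33885664  0.036     ] [array([ 0.6383, -0.2037]), array([ 0.5802, -0.4905]), array([ 0.5211, -0.4789]), array([ 0.5763, -0.1923])]
pad [ 0.3762176  -0.31611439] [array([ 0.42863443, -0.25702813]), array([ 0.43404723, -0.36820043]), array([ 0.32483653, -0.3741246 ]), array([ 0.31735219, -0.26510441])]
others [0.51388106 0.45326087 0.056     ]
others [0.43201001 0.45379729 0.056     ]
others [0.50204504 0.24592563 0.056     ]
others [0.41615227 0.26248969 0.056     ]
```

```bash
python3 - <<'E'
from h import *
go([.43,.068,.2],1.534)
print(robot.tips_ahead, p2w('top',(208,166),0),p2w('top',(250,172),0))
E
```

```text
shift [ 0.4332 -0.5811  0.0483] turn 0.294 dist 0.726 clock 0.15 q7 -0.08
0.017 [0.6855544  0.40524789 0.        ] [0.6712117  0.28095585 0.        ]
```

{"api": "move_arm", "payload": {
  "targets": [
    [0.433, -0.581, 0.0, 0.294],
    [0.433, -0.581, 0.0, 0.294],
    [0.433, -0.581, 0.0, 0.294],
    [0.433, -0.581, 0.0, 0.294],
    [0.433, -0.581, 0.0, 0.294],
    [0.433, -0.581, 0.0, 0.294],
    [0.433, -0.581, 0.0, 0.294],
    [0.433, -0.581, 0.0, 0.294]
  ],
  "claw": 1,
  "newtons": 40
}}

```text
clock: 1.15
ee_pos: [0.3462, -0.139, 0.2485]
tcp_rot: [[0.999, -0.037, 0.001], [-0.037, -0.999, -0.001], [0.001, 0.001, -1.0]]
force: [1.1, -0.3, 0.2]
opening: -0.0002
```

```bash
python3 - <<'E'
from h import *
go([.432,.03,.24],1.534)
E
```

```text
shift [ 0.0794 -0.1721  0.0084] turn -0.001 dist 0.19 clock 1.15 q7 -1.35
```

{"api": "move_arm", "payload": {
  "targets": [
    [0.079, -0.143, 0.0, 0],
    [0.079, -0.143, 0.0, 0],
    [0.079, -0.143, 0.0, 0],
    [0.079, -0.143, 0.0, 0],
    [0.079, -0.143, 0.0, 0]
  ]
}}

```text
clock: 1.78
ee_pos: [0.4296, -0.0016, 0.2479]
tcp_rot: [[0.999, -0.037, -0.001], [-0.037, -0.999, -0.0], [-0.001, 0.0, -1.0]]
force: [-0.2, -1.3, -0.4]
opening: 0.0003
```

```bash
python3 - <<'E'
from h import *
s,im=shot('wrist','w1'); print(s['ee_pos'],s['dq'].round(3), s['tcp_rot'].round(3).tolist())
E
```

```text
[ 0.42955839 -0.00160464  0.247917  ] [ 0.016 -0.01   0.013  0.004 -0.001  0.001 -0.001] [[0.999, -0.037, -0.001], [-0.037, -0.999, -0.0], [-0.001, 0.0, -1.0]]
```

View pics/w1.png

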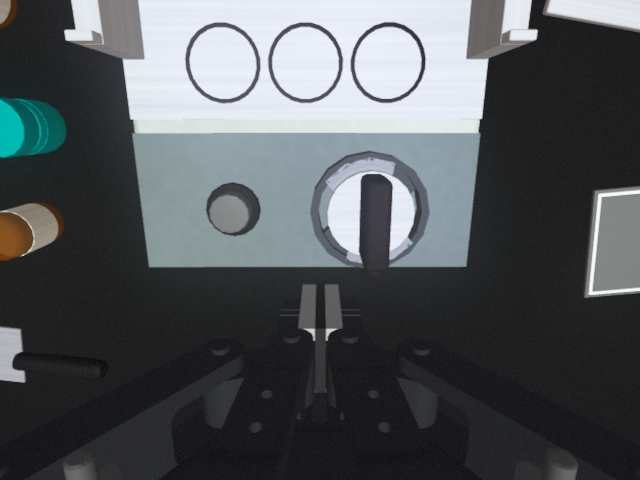

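```bash
python3 - <<'E'
from h import *
s=robot.state()
print('button',p2w('wrist',(229,212),.072,s),'collar',p2w('wrist',(370,210),.0675,s),'disc',p2w('wrist',(371,213),.075,s))
print('paddle',p2w('wrist',(376,181),.115,s),p2w('wrist',(375,266),.115,s))
for p in [(223,62),(305,62),(388,62)]: print('ring',p2w('wrist',p,.05,s))
go([.432,.0703,.10],1.534)
E
```

```text
button [0.43466395 0.06903729 0.072     ] collar [ 0.4311196  -0.04097819  0.0675    ] disc [ 0.43040186 -0.04084074  0.075     ]
paddle [ 0.46089089 -0.03925863  0.115     ] [ 0.40191852 -0.03861707  0.115     ]
ring [0.54541424 0.06727221 0.05      ]
ring [0.54308189 0.00550867 0.05      ]
ring [ 0.5407212  -0.05700545  0.05      ]
shift [-0.0002 -0.0725  0.148 ] turn -0.002 dist 0.165 clock 1.825 q7 -1.79
```

{"api": "move_arm", "payload": {
  "targets": [
    [0.002, -0.036, 0.05, 0],
    [0.002, -0.0715, 0.1, 0],
    [0.002, -0.0715, 0.145, 0],
    [0.002, -0.0715, 0.152, 0],
    [0.002, -0.0715, 0.157, 0],
    [0.002, -0.0715, 0.161, 0],
    [0.002, -0.0715, 0.165, 0],
    [0.002, -0.0715, 0.168, 0]
  ]
}}

```text
clock: 2.82
ee_pos: [0.4358, 0.0701, 0.081]
tcp_rot: [[0.999, -0.038, 0.002], [-0.038, -0.999, -0.0], [0.002, 0.0, -1.0]]
force: [1.9, -1.3, 3.0]
opening: -0.0
```

{"api": "move_arm", "payload": {
  "targets": [
    [-0.001, 0, 0.001, 0],
    [-0.001, 0, 0.002, 0],
    [-0.001, 0, 0.003, 0],
    [-0.001, 0, 0.003, 0]
  ]
}}

```text
clock: 3.32
ee_pos: [0.4344, 0.0707, 0.0787]
tcp_rot: [[0.999, -0.037, 0.002], [-0.037, -0.999, -0.001], [0.002, 0.001, -1.0]]
force: [-3.8, -2.4, 23.0]
opening: 0.0002
```

{"api": "move_arm", "payload": {
  "targets": [
    [0, 0, -0.03, 0],
    [0, 0, -0.06, 0],
    [-0.002, 0.05, -0.08, 0],
    [-0.004, 0.1, -0.08, 0],
    [-0.004, 0.11, -0.08, 0],
    [-0.004, 0.11, -0.08, 0],
    [-0.004, 0.11, -0.08, 0]
  ],
  "claw": 0.0
}}

```text
clock: 4.2
ee_pos: [0.4257, -0.0377, 0.1571]
tcp_rot: [[0.999, -0.035, -0.0], [-0.035, -0.999, 0.001], [-0.0, -0.001, -1.0]]
force: [-0.1, -0.2, -0.1]
opening: 0.0425
```

```bash
python3 - <<'E'
from h import *
go([.430,-.0398,.097],1.534)
s,im=shot('side','s1'); crop(im,'s1c',220,190,390,310,4)
s,im=shot('wrist','w2'); print(s['opening'],s['force'])
E
```

```text
shift [0.0044 0.002  0.0601] turn 0.002 dist 0.06 clock 4.2 q7 -1.8
0.042362660026649145 [ 0.78214043 -0.29683878  0.46545556]
```

View pics/w2.png

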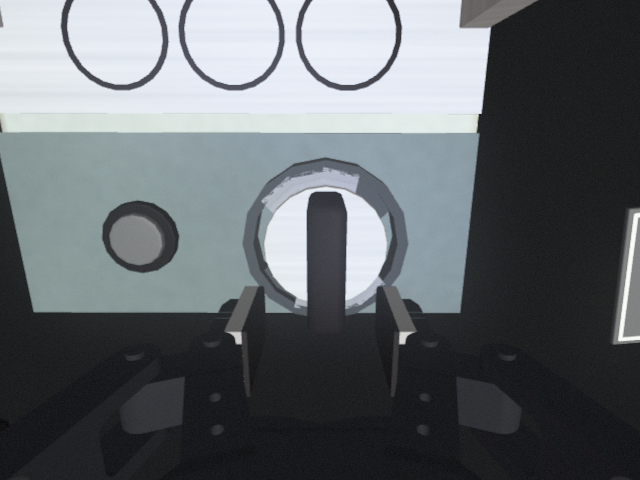

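View pics/s1c.png

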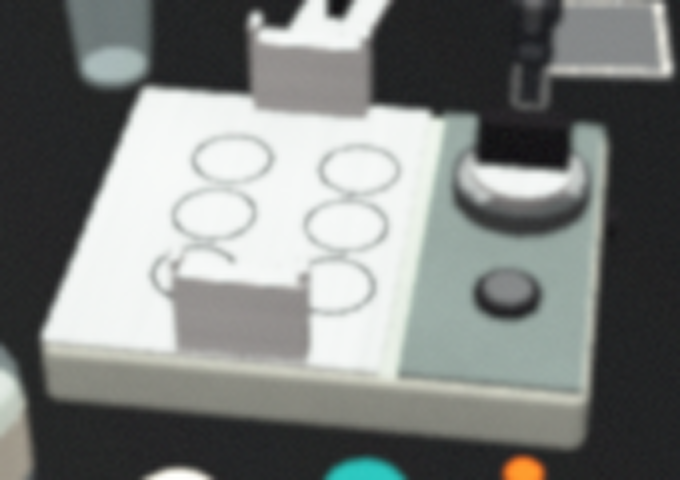

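The button now stands low in its collar, and the fingers straddle the paddle. Now I'll descend and grip.

{"api": "move_arm", "payload": {
  "targets": [
    [0.0044, 0.002, 0.02, 0],
    [0.0044, 0.002, 0.04, 0],
    [0.0044, 0.002, 0.06, 0],
    [0.0044, 0.002, 0.06, 0],
    [0.0044, 0.002, 0.06, 0]
  ]
}}

```text
clock: 4.92
ee_pos: [0.4304, -0.0408, 0.0978]
tcp_rot: [[0.999, -0.036, 0.0], [-0.036, -0.999, 0.0], [0.0, -0.0, -1.0]]
force: [0.1, 0.3, 0.0]
opening: 0.0425
```

{"api": "move_arm", "payload": {
  "targets": [
    [0, 0, 0, 0],
    [0, 0, 0, 0],
    [0, 0, 0, 0],
    [0, 0, 0, 0]
  ],
  "claw": 1,
  "newtons": 60
}}

```text
clock: 5.42
ee_pos: [0.4306, -0.0413, 0.098]
tcp_rot: [[0.999, -0.037, 0.001], [-0.037, -0.999, -0.0], [0.001, 0.0, -1.0]]
force: [-0.4, 1.5, 6.8]
opening: 0.0173
```

{"api": "move_arm", "payload": {
  "targets": [
    [0, 0, 0, -0.15],
    [0, 0, 0, -0.3],
    [0, 0, 0, -0.45],
    [0, 0, 0, -0.6],
    [0, 0, 0, -0.75],
    [0, 0, 0, -0.9],
    [0, 0, 0, -1.05],
    [0, 0, 0, -1.2]
  ]
}}

```text
clock: 6.42
ee_pos: [0.43, -0.0404, 0.098]
tcp_rot: [[0.393, 0.92, 0.0], [0.92, -0.393, 0.001], [0.001, -0.0, -1.0]]
force: [-4.5, 4.5, 10.5]
opening: 0.0172
```

{"api": "move_arm", "payload": {
  "targets": [
    [0, 0, 0, -0.1],
    [0, 0, 0, -0.2],
    [0, 0, 0, -0.3],
    [0, 0, 0, -0.35],
    [0, 0, 0, -0.35],
    [0, 0, 0, -0.35]
  ]
}}

```text
clock: 7.18
ee_pos: [0.4291, -0.0401, 0.0981]
tcp_rot: [[0.057, 0.998, -0.001], [0.998, -0.057, 0.0], [0.0, -0.001, -1.0]]
force: [-8.4, 6.2, 17.6]
opening: 0.0172
```

```bash
python3 - <<'E'
from h import *
s,im=shot('top','t1'); crop(im,'t1c',280,150,410,290,5)
s,im=shot('wrist','w3'); print(s['ee_pos'],s['moment'],s['force'],s['opening'],np.arctan2(*s['tcp_rot'][:2,0][::-1]),s['qpos'][6])
E
```

```text
[ 0.42914732 -0.04007183  0.09806046] [ 1.28698995  1.80018781 -0.08705301] [-8.27792521  5.67963024 16.72451825] 0.016995809670461094 1.5133699442419626 -0.5533000439307844
```

View pics/w3.png

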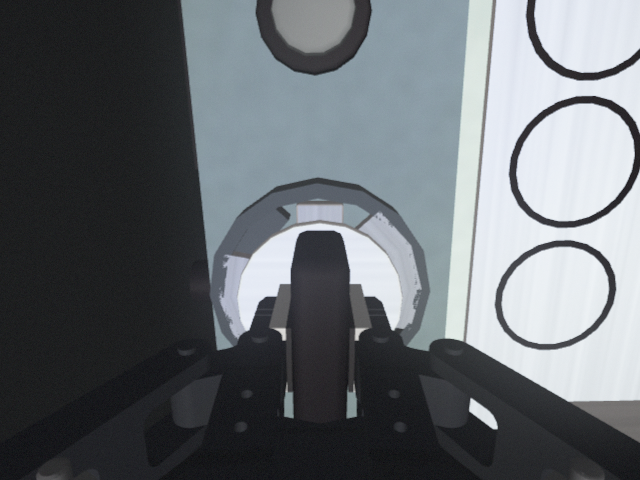

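The paddle has turned 1.55 rad with the tool, and the lugs show in the collar's gaps. Now I'll lift.

{"api": "move_arm", "payload": {
  "targets": [
    [0, 0, -0.006, 0],
    [0, 0, -0.012, 0],
    [0, 0, -0.018, 0],
    [0, 0, -0.024, 0],
    [0, 0, -0.04, 0],
    [0, 0, -0.07, 0],
    [0, 0, -0.09, 0],
    [0, 0, -0.09, 0]
  ]
}}

```text
clock: 8.28
ee_pos: [0.4311, -0.0419, 0.189]
tcp_rot: [[0.059, 0.998, 0.003], [0.998, -0.059, -0.002], [-0.002, 0.003, -1.0]]
force: [0.1, 0.5, -3.3]
opening: 0.0174
```

```bash
python3 - <<'E'
from h import *
s,im=shot('side','s2'); crop(im,'s2c',220,150,420,310,4); print(s['force'],s['opening'])
s,im=shot('wrist','w4')
go([.376,-.3161,.19])
E
```

```text
[ 0.14145152  0.53989044 -3.33051653] 0.017394356042035958
shift [-0.2768 -0.0376 -0.0025] turn 0 dist 0.279 clock 8.375 q7 -0.38
```

View pics/s2c.png

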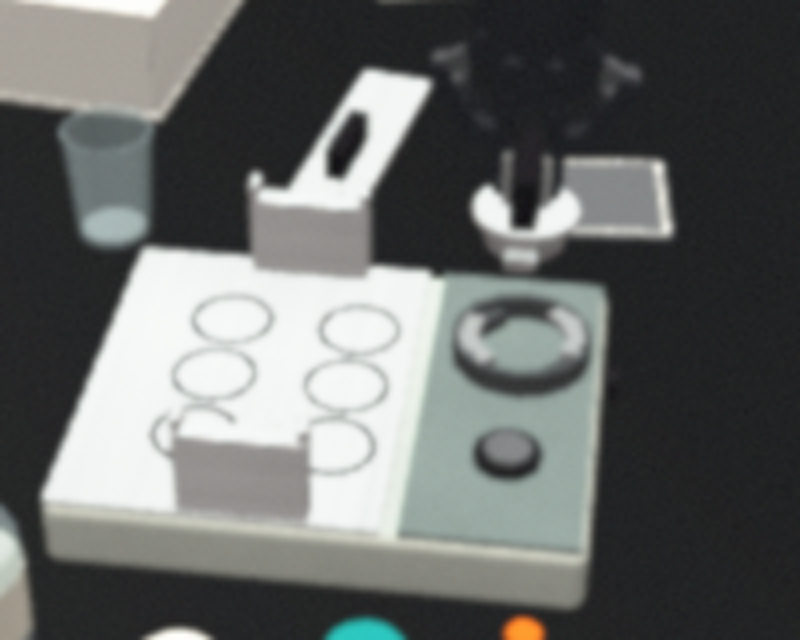

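View pics/w4.png

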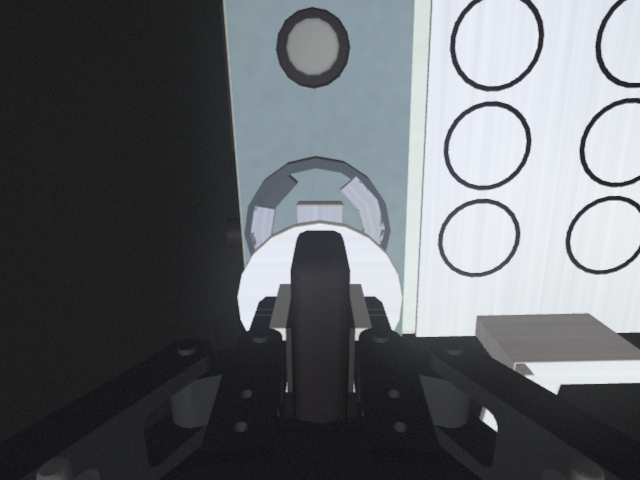

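{"api": "move_arm", "payload": {
  "targets": [
    [-0.06, -0.008, 0, 0],
    [-0.12, -0.016, 0, 0],
    [-0.18, -0.024, 0, 0],
    [-0.23, -0.031, 0, 0],
    [-0.26, -0.035, 0, 0],
    [-0.277, -0.0365, 0, 0],
    [-0.277, -0.0365, 0, 0],
    [-0.277, -0.0365, 0, 0]
  ]
}}

```text
clock: 9.38
ee_pos: [0.3781, -0.3141, 0.1871]
tcp_rot: [[0.056, 0.998, -0.0], [0.998, -0.056, 0.001], [0.001, -0.0, -1.0]]
force: [-0.3, 0.6, -2.6]
opening: 0.0176
```

```bash
python3 - <<'E'
from h import *
s,im=shot('wrist','w5')
go([.377,-.3164,.055])
print(s['force'],s['opening'])
E
```

```text
shift [-0.0023 -0.001   0.1323] turn 0 dist 0.132 clock 9.425 q7 0.21
[-0.31622032  0.62017543 -2.56763466] 0.017585736444421452
```

View pics/w5.png

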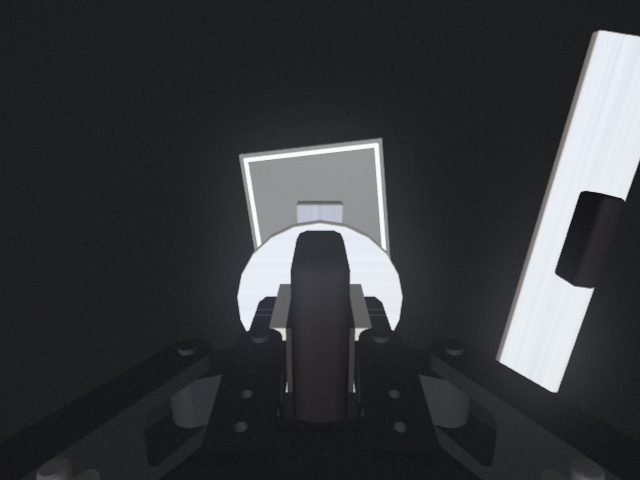

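```bash
python3 - <<'E'
from h import *
s=robot.state()
a=p2w('wrist',(241,154),.004,s)[:2];b=p2w('wrist',(382,139),.004,s)[:2];d=b-a;L=np.linalg.norm(d);d/=L
n=np.array([d[1],-d[0]]); n=n if n[1]<0 else -n
print(a,b,L,(a+b)/2+.055*n)
E
```

```text
[ 0.32096062 -0.2643565 ] [ 0.42871206 -0.25907826] 0.10788064635496283 [ 0.37752731 -0.31665151]
```

{"api": "move_arm", "payload": {
  "targets": [
    [-0.0023, -0.0007, 0.04, 0],
    [-0.0023, -0.0007, 0.08, 0],
    [-0.0023, -0.0007, 0.115, 0],
    [-0.0023, -0.0007, 0.125, 0],
    [-0.0023, -0.0007, 0.13, 0],
    [-0.0023, -0.0007, 0.133, 0],
    [-0.0023, -0.0007, 0.135, 0],
    [-0.0023, -0.0007, 0.135, 0]
  ]
}}

```text
clock: 10.42
ee_pos: [0.3769, -0.3184, 0.0528]
tcp_rot: [[0.058, 0.998, 0.0], [0.998, -0.058, -0.001], [-0.001, 0.001, -1.0]]
force: [0.6, 0.1, -2.5]
opening: 0.0174
```

{"api": "move_arm", "payload": {
  "targets": [
    [0.001, 0, 0.001, 0],
    [0.001, 0, 0.0015, 0],
    [0.001, 0, 0.002, 0],
    [0.001, 0, 0.002, 0]
  ]
}}

```text
clock: 10.92
ee_pos: [0.377, -0.3179, 0.052]
tcp_rot: [[0.059, 0.998, -0.0], [0.998, -0.059, -0.003], [-0.003, 0.0, -1.0]]
force: [-5.7, 1.0, 19.0]
opening: 0.0174
```

{"api": "move_arm", "payload": {
  "targets": [
    [0, 0, -0.001, 0],
    [0, 0, -0.001, 0],
    [0, 0, -0.001, 0],
    [0, 0, -0.02, 0],
    [0, 0, -0.06, 0],
    [0, 0, -0.11, 0],
    [0, 0, -0.15, 0],
    [0, 0, -0.15, 0]
  ],
  "claw": 0
}}

```text
clock: 11.92
ee_pos: [0.3785, -0.3178, 0.2042]
tcp_rot: [[0.058, 0.998, 0.004], [0.998, -0.058, -0.005], [-0.004, 0.005, -1.0]]
force: [0.1, -0.2, 0.2]
opening: 0.0429
```

```bash
python3 - <<'E'
from h import *
s,im=shot('wrist','w6');print(s['ee_pos'])
s,im=shot('top','t2'); crop(im,'t2b',150,140,280,330,3)
go([.422,.365,.2],1.534)
E
```

```text
[ 0.37846227 -0.31780041  0.20422431]
shift [6.837e-01 5.600e-03 2.000e-04] turn 1.549 dist 0.684 clock 12.025 q7 0.22
```

View pics/w6.png

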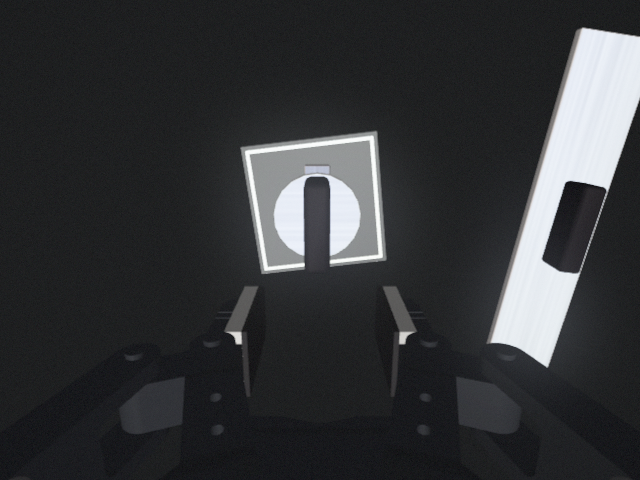

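View pics/t2.png

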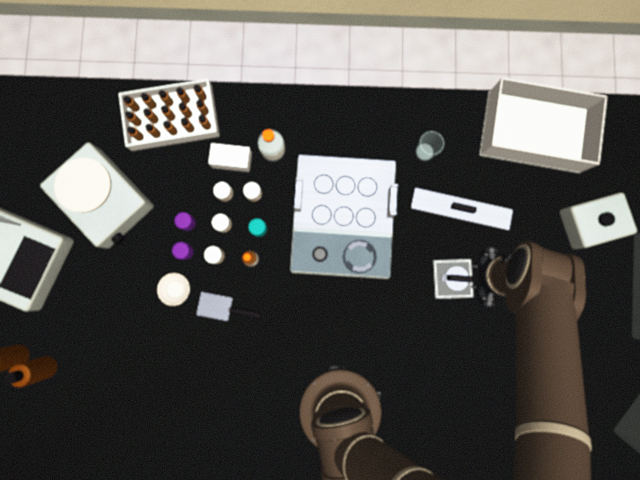

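```bash
python3 - <<'E'
from h import *
s=robot.state()
print(p2w('wrist',(317,216),.029,s), np.mean([p2w('wrist',p,.004,s) for p in [(241,148),(377,132),(386,260),(263,273)]],0))
E
```

```text
[ 0.3750597  -0.31676493  0.029     ] [ 0.37483354 -0.31415158  0.004     ]
```

{"api": "move_arm", "payload": {
  "targets": [
    [0.06, 0, 0, 0],
    [0.12, 0, -0.02, 0],
    [0.18, 0, -0.04, 0],
    [0.24, 0.01, -0.04, 0],
    [0.3, 0.02, -0.04, 0],
    [0.36, 0.03, -0.04, 0],
    [0.42, 0.04, -0.04, 0],
    [0.47, 0.06, -0.04, 0]
  ],
  "claw": -0.6
}}

```text
clock: 13.02
ee_pos: [0.4632, 0.1507, 0.2394]
tcp_rot: [[0.057, 0.998, -0.002], [0.998, -0.057, -0.001], [-0.001, -0.002, -1.0]]
force: [0.6, -0.9, 0.2]
opening: 0.0683
```

```bash
python3 - <<'E'
from h import *
go([.51,.34,.25],-.037)
E
```

```text
shift [ 0.1917  0.036  -0.0108] turn -0.02 dist 0.195 clock 13.025 q7 -0.82
```

{"api": "move_arm", "payload": {
  "targets": [
    [0.06, 0.012, -0.01, 0],
    [0.12, 0.024, -0.01, -0.02],
    [0.17, 0.036, -0.01, -0.02],
    [0.192, 0.036, -0.01, -0.02],
    [0.192, 0.036, -0.01, -0.02],
    [0.192, 0.036, -0.01, -0.02]
  ]
}}

```text
clock: 13.78
ee_pos: [0.5108, 0.3371, 0.2493]
tcp_rot: [[0.038, 0.999, -0.001], [0.999, -0.038, -0.002], [-0.002, -0.001, -1.0]]
force: [0.1, 0.3, 0.2]
opening: 0.0685
```

```bash
python3 - <<'E'
from h import *
s,im=shot('wrist','w7'); print(s['ee_pos'],s['tcp_rot'][:,0])
E
```

```text
[0.51076836 0.33708817 0.24933609] [ 0.03811986  0.99927184 -0.00163238]
```

View pics/w7.png

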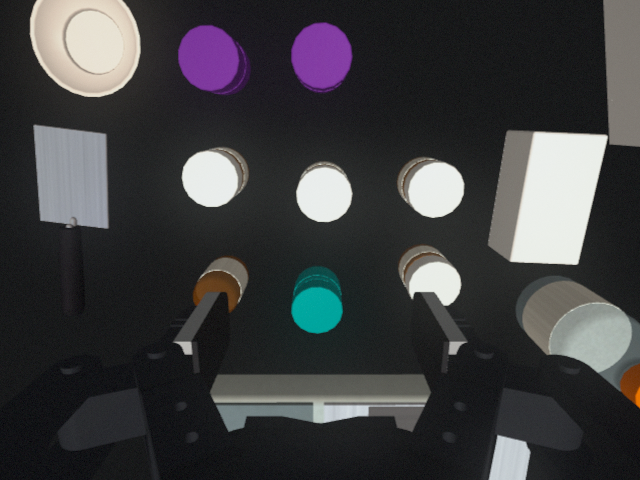

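The white caps here are at (211,178), (324,192), (433,187) and (433,283). The purple caps at (210,58) and (321,56), the turquoise one at (317,307) and the reagent at (218,290) are not part of the job. I'll confirm in a crop and compute positions.

```bash
python3 - <<'E'
from h import *
s=robot.state(); im=cv2.imread('pics/w7.png'); crop(im,'w7c',170,130,490,340,2)
for p in [(211,178),(324,192),(433,187),(433,283)]: print(p2w('wrist',p,.056,s).round(4))
E
```

```text
[0.4251 0.3665 0.056 ]
[0.5154 0.3518 0.056 ]
[0.6035 0.3525 0.056 ]
[0.6068 0.2689 0.056 ]
```

View pics/w7c.png

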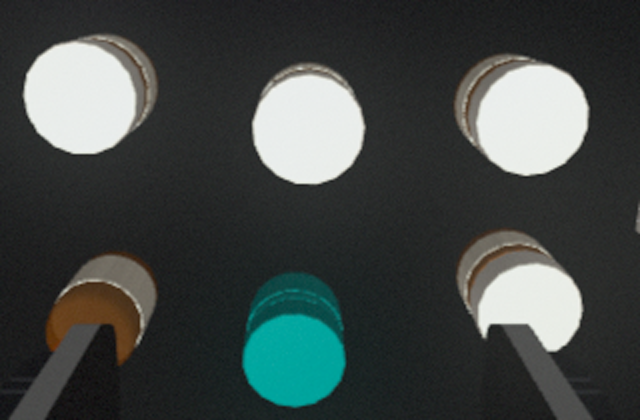

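```bash
python3 - <<'E'
from h import *
go([.606,.2675,.036],-.037)
E
```

```text
shift [-0.0651  0.0977  0.2137] turn -0.002 dist 0.244 clock 13.825 q7 -1.11
```

{"api": "move_arm", "payload": {
  "targets": [
    [-0.03, 0.045, 0.04, 0],
    [-0.065, 0.0975, 0.08, 0],
    [-0.065, 0.0975, 0.13, 0],
    [-0.065, 0.0975, 0.17, 0],
    [-0.065, 0.0975, 0.195, 0],
    [-0.065, 0.0975, 0.212, 0],
    [-0.065, 0.0975, 0.213, 0],
    [-0.065, 0.0975, 0.213, 0]
  ],
  "claw": -0.41
}}

```text
clock: 14.82
ee_pos: [0.6065, 0.2703, 0.0387]
tcp_rot: [[0.038, 0.999, 0.002], [0.999, -0.038, 0.001], [0.001, 0.002, -1.0]]
force: [0.1, 0.1, -0.7]
opening: 0.0602
```

```bash
python3 - <<'E'
from h import *
s,im=shot('wrist','w8')
go([.606,.2675,.036],-.037)
E
```

```text
shift [-0.0028 -0.0006  0.0029] turn -0.001 dist 0.004 clock 14.875 q7 -1.07
```

View pics/w8.png

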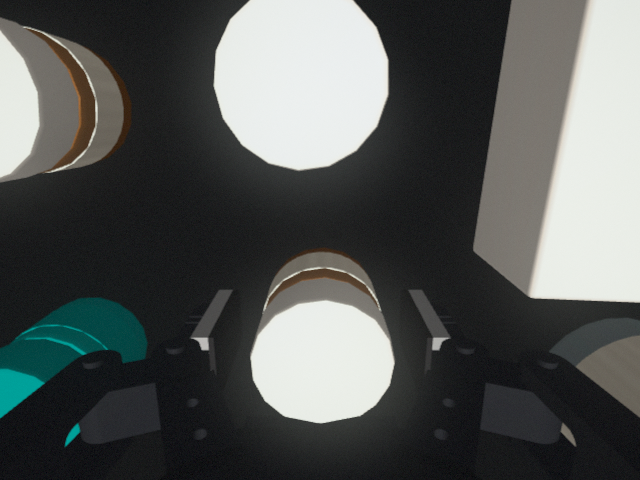

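```bash
python3 - <<'E'
from h import *
print(p2w('wrist',(321.5,361),.056))if 0 else None
s=robot.state();print(p2w('wrist',(321.5,361),.056,s),s['ee_pos'])
E
```

```text
[0.60773999 0.2679514  0.056     ] [0.60664967 0.2702849  0.03889433]
```

{"api": "move_arm", "payload": {
  "targets": [
    [-0.002, 0, 0.002, 0],
    [-0.002, 0, 0.002, 0],
    [-0.002, 0, 0.002, 0],
    [-0.002, 0, 0.002, 0],
    [-0.002, 0, 0.002, 0]
  ],
  "claw": 1,
  "newtons": 50
}}

```text
clock: 15.5
ee_pos: [0.6065, 0.2686, 0.0372]
tcp_rot: [[0.038, 0.999, 0.002], [0.999, -0.038, 0.002], [0.002, 0.002, -1.0]]
force: [-2.2, 0.5, 8.6]
opening: 0.045
```

{"api": "move_arm", "payload": {
  "targets": [
    [0, 0, -0.04, 0],
    [0, 0, -0.09, 0],
    [0, 0, -0.14, 0],
    [0, 0, -0.165, 0],
    [0, 0, -0.165, 0]
  ]
}}

```text
clock: 16.12
ee_pos: [0.6067, 0.2682, 0.2029]
tcp_rot: [[0.038, 0.999, 0.004], [0.999, -0.038, 0.001], [0.002, 0.004, -1.0]]
force: [0.4, -0.4, -2.1]
opening: 0.045
```

```bash
python3 - <<'E'
from h import *
s=robot.state();print(s['opening'],s['force'])
go([.6326,.0644,.2],-.037)
E
```

```text
0.044957804001119976 [ 0.42453486 -0.38282354 -2.12306367]
shift [-0.2026  0.0337  0.0027] turn -0.001 dist 0.205 clock 16.125 q7 -0.96
```

{"api": "move_arm", "payload": {
  "targets": [
    [-0.06, 0.01, 0, 0],
    [-0.12, 0.02, 0, 0],
    [-0.17, 0.03, 0, 0],
    [-0.2025, 0.0335, 0, 0],
    [-0.2025, 0.0335, 0.03, 0],
    [-0.2025, 0.0335, 0.06, 0],
    [-0.2025, 0.0335, 0.085, 0],
    [-0.2025, 0.0335, 0.085, 0]
  ]
}}

```text
clock: 17.12
ee_pos: [0.6297, 0.0632, 0.1121]
tcp_rot: [[0.038, 0.999, -0.005], [0.999, -0.038, -0.001], [-0.001, -0.005, -1.0]]
force: [-0.6, 0.2, -1.8]
opening: 0.0449
```

```bash
python3 - <<'E'
from h import *
s,im=shot('wrist','w9')
go([.6326,.0644,.0875],-.037)
E
```

```text
shift [0.0007 0.002  0.0264] turn -0.001 dist 0.026 clock 17.175 q7 -0.72
```

View pics/w9.png

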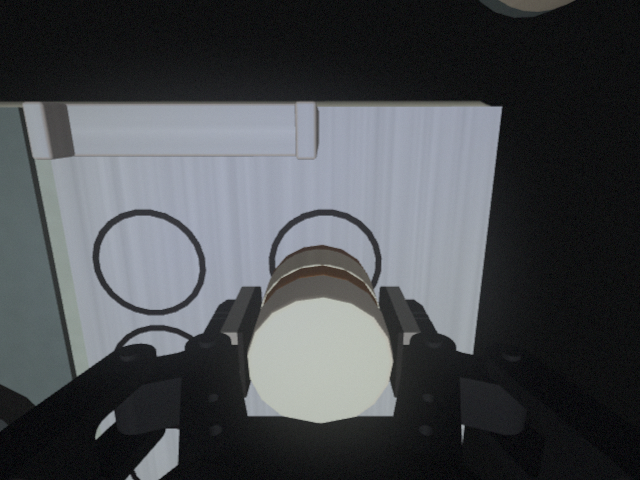

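```bash
python3 - <<'E'
from h import *
s=robot.state()
t=p2w('wrist',(325.5,209.5),.05,s); l=p2w('wrist',(269.5,265),.05,s); r=p2w('wrist',(381.5,262),.05,s)
print(t,t+[-.027*.037,-.027,0], l,r,(l+r)/2)
print('ring2',p2w('wrist',(149.5,261),.05,s),[p2w('wrist',p,.05,s).round(4)[:2] for p in [(93,255),(206,268),(145,209.5),(155,314.5)]])
E
```

```text
[0.63492404 0.09243015 0.05      ] [0.63392504 0.06543015 0.05      ] [0.60554854 0.06469857 0.05      ] [0.66236009 0.06429297 0.05      ] [0.63395431 0.06449577 0.05      ]
ring2 [0.54486641 0.0690104  0.05      ] [array([0.5168, 0.0732]), array([0.5731, 0.0642]), array([0.5468, 0.0956]), array([0.5432, 0.0392])]
```

{"api": "move_arm", "payload": {
  "targets": [
    [0.0014, 0.003, 0.01, 0],
    [0.0014, 0.003, 0.018, 0],
    [0.0014, 0.003, 0.023, 0],
    [0.0014, 0.003, 0.0255, 0],
    [0.0014, 0.003, 0.0265, 0],
    [0.0014, 0.003, 0.0265, 0]
  ]
}}

```text
clock: 17.92
ee_pos: [0.6348, 0.0652, 0.0889]
tcp_rot: [[0.038, 0.999, 0.0], [0.999, -0.038, 0.0], [0.0, 0.0, -1.0]]
force: [-0.1, 1.2, -0.9]
opening: 0.045
```

{"api": "move_arm", "payload": {
  "targets": [
    [0, -0.001, 0.001, 0],
    [0, -0.001, 0.002, 0],
    [0, -0.001, 0.003, 0],
    [0, -0.001, 0.003, 0]
  ]
}}

```text
clock: 18.42
ee_pos: [0.6337, 0.0653, 0.0873]
tcp_rot: [[0.038, 0.999, 0.0], [0.999, -0.038, -0.001], [-0.001, 0.0, -1.0]]
force: [-4.7, -2.3, 9.8]
opening: 0.0447
```

Contact. Release to about 62 mm and lift.

{"api": "move_arm", "payload": {
  "targets": [
    [0, 0, -0.001, 0],
    [0, 0, -0.001, 0],
    [0, 0, -0.001, 0],
    [0, 0, -0.02, 0],
    [0, 0, -0.06, 0],
    [0, 0, -0.1, 0],
    [0, 0, -0.12, 0],
    [0, 0, -0.12, 0]
  ],
  "claw": -0.45
}}

```text
clock: 19.42
ee_pos: [0.6344, 0.0655, 0.2076]
tcp_rot: [[0.038, 0.999, 0.003], [0.999, -0.038, -0.0], [0.0, 0.003, -1.0]]
force: [0.2, -0.4, -0.0]
opening: 0.0617
```

```bash
python3 - <<'E'
from h import *
s,im=shot('wrist','w10');print(s['ee_pos'])
s,im=shot('top','t3');crop(im,'t3b',150,140,280,330,3)
go([.603,.351,.2],-.037)
E
```

```text
[0.63435746 0.06549642 0.20757203]
shift [ 0.2848 -0.0412  0.0047] turn -0.001 dist 0.288 clock 19.525 q7 -0.65
```

View pics/w10.png

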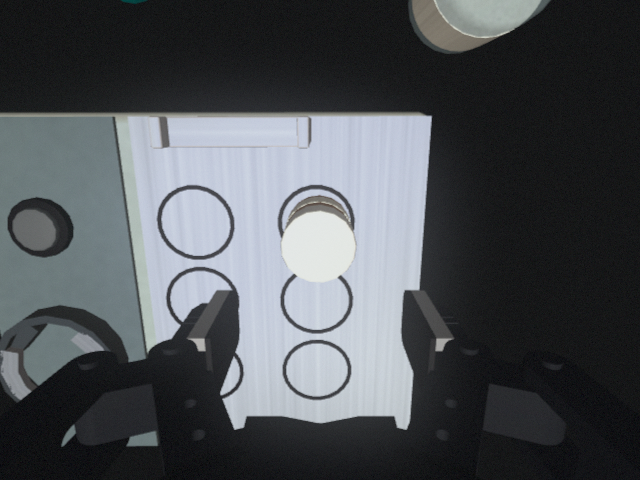

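View pics/t3.png

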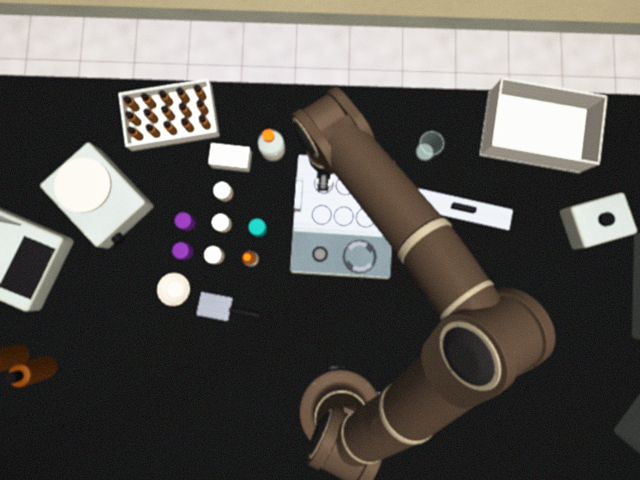

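```bash
python3 - <<'E'
from h import *
s=robot.state()
print('cap',p2w('wrist',(318.5,246),.106,s))
l,r,t=[p2w('wrist',p,.05,s) for p in [(278,219),(354.5,219),(316,185.5)]]
print('ring5',l,r,(l+r)/2,t)
print('ring4',p2w('wrist',(317,300),.05,s),'ring3',p2w('wrist',(317,370),.05,s),'ring2',p2w('wrist',(196,222),.05,s))
print('post',p2w('wrist',(157,118),.122,s),p2w('wrist',(305,118),.122,s),[p2w('wrist',p,.11,s) for p in [(166,147),(298,147)]])
E
```

```text
cap [0.63291813 0.06402305 0.106     ]
ring5 [0.60334781 0.06811141 0.05      ] [0.65885074 0.06606354 0.05      ] [0.63109927 0.06708748 0.05      ] [0.63189953 0.09149099 0.05      ]
ring4 [0.62912799 0.00303198 0.05      ] ring3 [ 0.62669093 -0.05889177  0.05      ] ring2 [0.54353814 0.06807259 0.05      ]
post [0.55433158 0.13964364 0.122     ] [0.62898009 0.1368571  0.122     ] [array([0.55224561, 0.12469412, 0.11      ]), array([0.6240086 , 0.12202377, 0.11      ])]
```

{"api": "move_arm", "payload": {
  "targets": [
    [0.06, -0.01, 0, 0],
    [0.12, -0.02, 0, 0],
    [0.18, -0.03, 0, 0],
    [0.24, -0.038, 0, 0],
    [0.285, -0.041, 0.02, 0],
    [0.285, -0.041, 0.05, 0],
    [0.285, -0.041, 0.08, 0],
    [0.285, -0.041, 0.08, 0]
  ],
  "claw": -0.41
}}

```text
clock: 20.52
ee_pos: [0.6018, 0.3501, 0.1214]
tcp_rot: [[0.037, 0.999, -0.006], [0.999, -0.037, -0.004], [-0.004, -0.006, -1.0]]
force: [-1.1, -0.8, -0.1]
opening: 0.0603
```

```bash
python3 - <<'E'
from h import *
s,im=shot('wrist','w11')
go([.603,.351,.036],-.037)
E
```

```text
shift [0.0003 0.0006 0.0877] turn -0.001 dist 0.088 clock 20.575 q7 -1.1
```

View pics/w11.png

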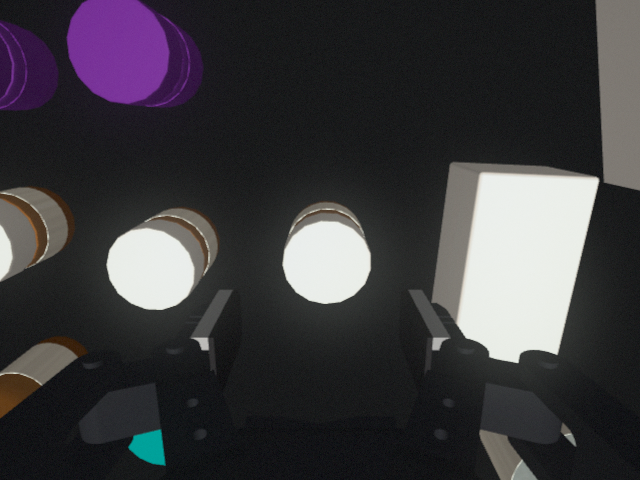

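```bash
python3 - <<'E'
from h import *
s=robot.state();X=p2w('wrist',(327,260.5),.056,s);print(X);X[2]=.036;go(X,-.037)
E
```

```text
[0.60675274 0.35176966 0.056     ]
shift [0.0012 0.0044 0.0877] turn -0.001 dist 0.088 clock 20.575 q7 -1.1
```

{"api": "move_arm", "payload": {
  "targets": [
    [0.001, 0.003, 0.03, 0],
    [0.001, 0.003, 0.055, 0],
    [0.001, 0.003, 0.075, 0],
    [0.001, 0.003, 0.086, 0],
    [0.001, 0.003, 0.088, 0],
    [0.001, 0.003, 0.088, 0]
  ]
}}

```text
clock: 21.32
ee_pos: [0.6068, 0.3529, 0.0384]
tcp_rot: [[0.038, 0.999, 0.001], [0.999, -0.038, 0.001], [0.001, 0.001, -1.0]]
force: [0.3, 0.4, -0.4]
opening: 0.0602
```

{"api": "move_arm", "payload": {
  "targets": [
    [0, 0, 0, 0],
    [0, 0, 0, 0],
    [0, 0, 0, 0],
    [0, 0, 0, 0],
    [0, 0, 0, 0]
  ],
  "claw": 1
}}

```text
clock: 21.95
ee_pos: [0.6071, 0.3531, 0.039]
tcp_rot: [[0.038, 0.999, 0.001], [0.999, -0.038, 0.001], [0.001, 0.001, -1.0]]
force: [-0.5, -0.6, 5.5]
opening: 0.045
```

{"api": "move_arm", "payload": {
  "targets": [
    [0, 0, -0.04, 0],
    [0, 0, -0.09, 0],
    [0, 0, -0.14, 0],
    [0, 0, -0.165, 0],
    [0, 0, -0.165, 0]
  ]
}}

```text
clock: 22.58
ee_pos: [0.6072, 0.3531, 0.205]
tcp_rot: [[0.038, 0.999, 0.003], [0.999, -0.038, 0.002], [0.002, 0.003, -1.0]]
force: [-0.8, -0.3, -2.0]
opening: 0.045
```

```bash
python3 - <<'E'
from h import *
s=robot.state();print(s['opening'],s['force'])
go([.630,.0025,.2],-.037)
E
```

```text
0.04497981184489571 [-0.79858761 -0.29216598 -2.01683181]
shift [-0.3495  0.0361  0.0045] turn -0.001 dist 0.351 clock 22.575 q7 -1.05
```

{"api": "move_arm", "payload": {
  "targets": [
    [-0.06, 0.006, 0, 0],
    [-0.12, 0.012, 0, 0],
    [-0.18, 0.018, 0, 0],
    [-0.24, 0.025, 0, 0],
    [-0.3, 0.031, 0, 0],
    [-0.3495, 0.0361, 0.0, 0],
    [-0.3495, 0.0361, 0.04, 0],
    [-0.3495, 0.0361, 0.08, 0]
  ]
}}

```text
clock: 23.58
ee_pos: [0.6286, 0.0, 0.1201]
tcp_rot: [[0.04, 0.999, -0.002], [0.999, -0.04, -0.0], [-0.0, -0.002, -1.0]]
force: [-0.1, 1.2, -1.2]
opening: 0.045
```

{"api": "move_arm", "payload": {
  "targets": [
    [0, 0, 0.01, 0],
    [0, 0, 0.014, 0],
    [0, 0, 0.014, 0]
  ]
}}

```text
clock: 23.95
ee_pos: [0.6299, 0.0024, 0.1097]
tcp_rot: [[0.038, 0.999, 0.001], [0.999, -0.038, 0.0], [0.0, 0.001, -1.0]]
force: [1.4, 0.9, -0.7]
opening: 0.0447
```

```bash
python3 - <<'E'
from h import *
s,im=shot('wrist','w12')
go([.630,.0025,.0895],-.037)
E
```

```text
shift [ 0.0002 -0.0001  0.0205] turn -0.001 dist 0.02 clock 24.0 q7 -0.63
```

View pics/w12.png

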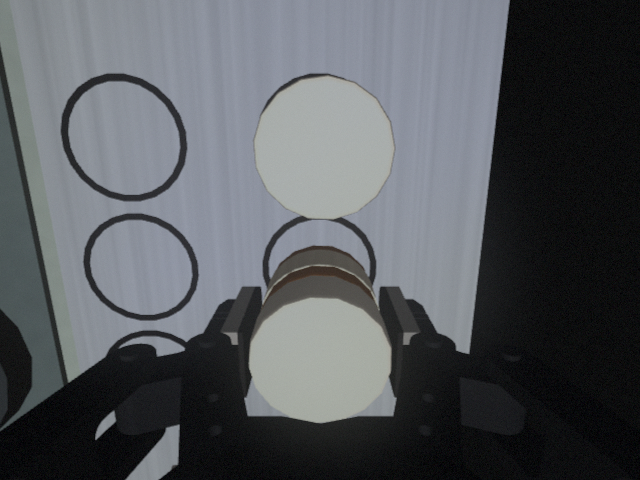

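Ring 4's centre at column 320 matches the jar at column 321, so I'll lower it.

{"api": "move_arm", "payload": {
  "targets": [
    [0, 0, 0.008, 0],
    [0, 0, 0.014, 0],
    [0, 0, 0.018, 0],
    [0, 0, 0.02, 0],
    [0, 0, 0.0215, 0],
    [0, 0, 0.0225, 0],
    [0, 0, 0.0225, 0]
  ]
}}

```text
clock: 24.88
ee_pos: [0.6292, 0.0018, 0.0889]
tcp_rot: [[0.038, 0.999, 0.0], [0.999, -0.038, -0.002], [-0.002, 0.0, -1.0]]
force: [-10.2, -2.7, 21.7]
opening: 0.0447
```

{"api": "move_arm", "payload": {
  "targets": [
    [0, 0, -0.001, 0],
    [0, 0, -0.001, 0],
    [0, 0, -0.001, 0],
    [0, 0, -0.02, 0],
    [0, 0, -0.06, 0],
    [0, 0, -0.1, 0],
    [0, 0, -0.12, 0],
    [0, 0, -0.12, 0]
  ],
  "claw": -0.45
}}

```text
clock: 25.88
ee_pos: [0.6301, 0.0021, 0.208]
tcp_rot: [[0.038, 0.999, 0.003], [0.999, -0.038, -0.0], [-0.0, 0.003, -1.0]]
force: [0.0, -0.3, -1.2]
opening: 0.0619
```

```bash
python3 - <<'E'
from h import *
s,im=shot('wrist','w13');print(s['ee_pos'])
s,im=shot('side','s3')
go([.514,.351,.2],-.037)
E
```

```text
[0.63007285 0.00206217 0.20799792]
shift [ 0.3448 -0.1282  0.0053] turn -0.001 dist 0.368 clock 25.975 q7 -0.56
```

View pics/w13.png

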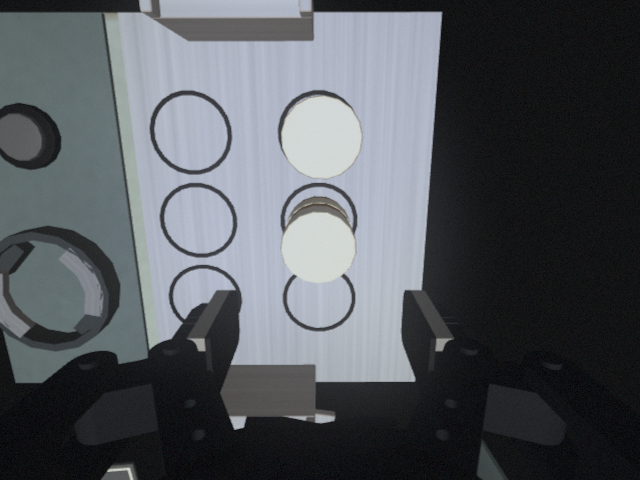

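View pics/s3.png

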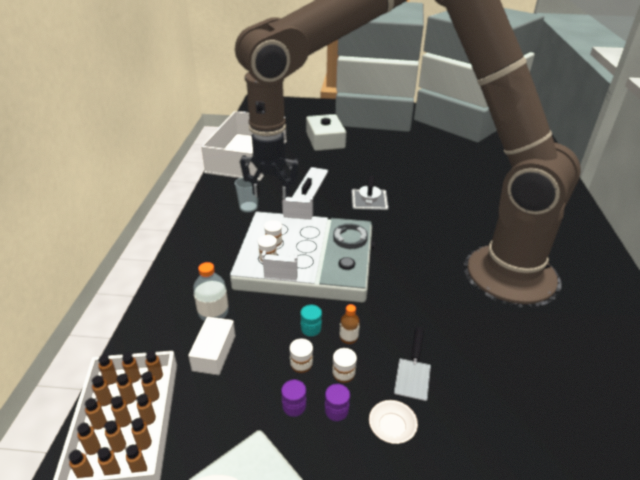

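Both jars stand on rings 5 and 4. The remaining two are at side pixels (301,354) and (344,363).

{"api": "move_arm", "payload": {
  "targets": [
    [0.057, -0.021, 0, 0],
    [0.114, -0.042, 0, 0],
    [0.171, -0.063, 0, 0],
    [0.228, -0.085, 0, 0],
    [0.285, -0.106, 0, 0],
    [0.345, -0.128, 0.02, 0],
    [0.345, -0.128, 0.06, 0],
    [0.345, -0.128, 0.08, 0]
  ],
  "claw": -0.41
}}

```text
clock: 26.98
ee_pos: [0.5128, 0.3509, 0.1226]
tcp_rot: [[0.036, 0.999, -0.004], [0.999, -0.036, -0.003], [-0.003, -0.004, -1.0]]
force: [0.7, -0.7, -0.5]
opening: 0.0601
```

{"api": "move_arm", "payload": {
  "targets": [
    [0, 0, 0.01, 0],
    [0, 0, 0.01, 0]
  ]
}}

```text
clock: 27.22
ee_pos: [0.5152, 0.3503, 0.1159]
tcp_rot: [[0.04, 0.999, -0.001], [0.999, -0.04, -0.001], [-0.001, -0.001, -1.0]]
force: [0.8, -0.0, 0.9]
opening: 0.0605
```

```bash
python3 - <<'E'
from h import *
s,im=shot('wrist','w14')
go([.514,.351,.0365],-.037)
E
```

```text
shift [ 0.0002 -0.0015  0.0802] turn -0.003 dist 0.08 clock 27.275 q7 -1.22
```

View pics/w14.png

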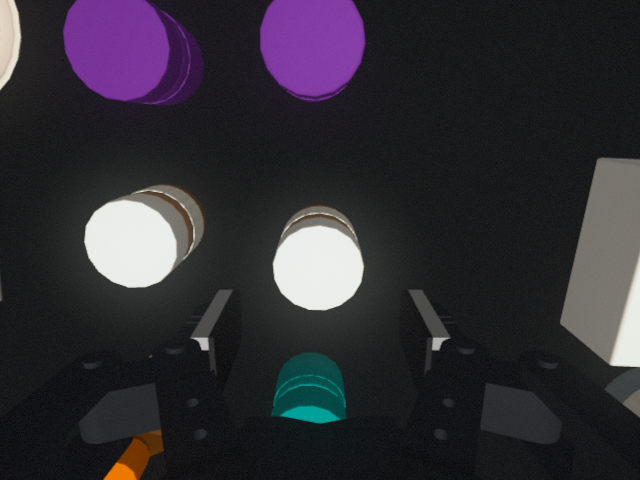

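```bash
python3 - <<'E'
from h import *
s=robot.state();X=p2w('wrist',(318.5,263.5),.056,s);print(X);X[2]=.0365;go(X,-.037)
X=p2w('wrist',(139,240),.056,s);print('J1',X)
E
```

```text
[0.51547748 0.35281452 0.056     ]
shift [ 0.002  -0.0001  0.0802] turn -0.003 dist 0.08 clock 27.275 q7 -1.22
J1 [0.42799453 0.36843475 0.056     ]
```

{"api": "move_arm", "payload": {
  "targets": [
    [0.0, -0.001, 0.025, 0],
    [0.0, -0.001, 0.05, 0],
    [0.0, -0.001, 0.068, 0],
    [0.0, -0.001, 0.078, 0],
    [0.0, -0.001, 0.08, 0],
    [0.0, -0.001, 0.08, 0]
  ]
}}

```text
clock: 28.02
ee_pos: [0.5138, 0.3519, 0.0369]
tcp_rot: [[0.038, 0.999, 0.001], [0.999, -0.038, 0.001], [0.001, 0.001, -1.0]]
force: [-0.0, 0.1, 0.3]
opening: 0.0601
```

{"api": "move_arm", "payload": {
  "targets": [
    [0, 0, 0, 0],
    [0, 0, 0, 0],
    [0, 0, 0, 0],
    [0, 0, 0, 0],
    [0, 0, 0, 0]
  ],
  "claw": 1
}}

```text
clock: 28.65
ee_pos: [0.514, 0.352, 0.0373]
tcp_rot: [[0.038, 0.999, 0.001], [0.999, -0.038, 0.001], [0.001, 0.001, -1.0]]
force: [0.7, -0.5, 5.6]
opening: 0.0448
```

{"api": "move_arm", "payload": {
  "targets": [
    [0, 0, -0.04, 0],
    [0, 0, -0.09, 0],
    [0, 0, -0.14, 0],
    [0, 0, -0.165, 0],
    [0, 0, -0.165, 0]
  ]
}}

```text
clock: 29.28
ee_pos: [0.5142, 0.3522, 0.2033]
tcp_rot: [[0.038, 0.999, 0.003], [0.999, -0.038, 0.002], [0.002, 0.003, -1.0]]
force: [0.4, 0.1, -2.0]
opening: 0.045
```

```bash
python3 - <<'E'
from h import *
s=robot.state();print(s['opening'],s['force'])
go([.6277,-.0595,.2],-.037)
E
```

```text
0.04498713392957533 [ 0.35738982  0.05822578 -1.95747917]
shift [-0.4071  0.1291  0.003 ] turn -0.001 dist 0.427 clock 29.275 q7 -1.16
```

{"api": "move_arm", "payload": {
  "targets": [
    [-0.057, 0.018, 0, 0],
    [-0.114, 0.036, 0, 0],
    [-0.171, 0.054, 0, 0],
    [-0.228, 0.073, 0, 0],
    [-0.285, 0.091, 0, 0],
    [-0.342, 0.109, 0.0, 0],
    [-0.39, 0.125, 0, 0],
    [-0.4071, 0.1291, 0, 0]
  ]
}}

```text
clock: 30.28
ee_pos: [0.6269, -0.0651, 0.1988]
tcp_rot: [[0.043, 0.999, -0.003], [0.999, -0.043, -0.001], [-0.001, -0.003, -1.0]]
force: [-0.6, -0.4, -1.5]
opening: 0.0448
```

{"api": "move_arm", "payload": {
  "targets": [
    [0, 0, 0.02, 0],
    [0, 0, 0.06, 0],
    [0, 0, 0.09, 0],
    [0, 0, 0.092, 0],
    [0, 0, 0.092, 0]
  ]
}}

```text
clock: 30.9
ee_pos: [0.6271, -0.0582, 0.1095]
tcp_rot: [[0.036, 0.999, 0.0], [0.999, -0.036, 0.001], [0.001, -0.0, -1.0]]
force: [-0.1, -0.1, -1.0]
opening: 0.0453
```

```bash
python3 - <<'E'
from h import *
s,im=shot('wrist','w15')
go([.6277,-.0595,.0875],-.037); print(s['opening'])
E
```

```text
shift [-0.0009  0.0002  0.0227] turn 0.001 dist 0.023 clock 30.95 q7 -0.53
0.0452771228531611
```

View pics/w15.png

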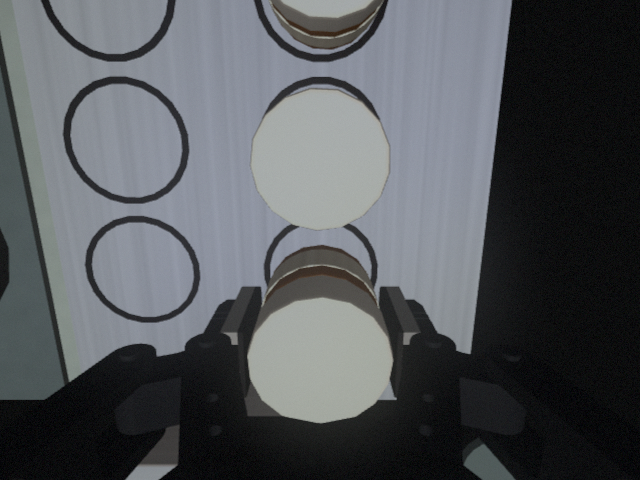

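Ring 3's edges at columns 265 and 377 give a centre of 321, which matches the jar. Lower it and release.

{"api": "move_arm", "payload": {
  "targets": [
    [-0.001, 0, 0.008, 0],
    [-0.001, 0, 0.014, 0],
    [-0.001, 0, 0.019, 0],
    [-0.001, 0, 0.0215, 0],
    [-0.001, 0, 0.023, 0],
    [-0.001, 0, 0.0235, 0],
    [-0.001, 0, 0.024, 0],
    [-0.001, 0, 0.024, 0]
  ]
}}

```text
clock: 31.95
ee_pos: [0.627, -0.0613, 0.0872]
tcp_rot: [[0.038, 0.999, 0.0], [0.999, -0.038, -0.001], [-0.001, 0.0, -1.0]]
force: [-7.6, -1.3, 14.6]
opening: 0.0445
```

```bash
python3 - <<'E'
from h import *
s=robot.state();go([.6277,-.0595,.0875],-.037); print(s['opening'],s['force'])
E
```

```text
shift [ 0.0018  0.0007 -0.0003] turn -0.001 dist 0.002 clock 31.95 q7 -0.55
0.044545174319662616 [-7.64285726 -1.34966766 14.55880659]
```

{"api": "move_arm", "payload": {
  "targets": [
    [0.0015, 0, -0.004, 0],
    [0.0015, 0, -0.004, 0],
    [0.0015, 0, -0.001, 0],
    [0.0015, 0, 0, 0],
    [0.0015, 0, 0, 0]
  ]
}}

```text
clock: 32.58
ee_pos: [0.6274, -0.0596, 0.0872]
tcp_rot: [[0.038, 0.999, 0.001], [0.999, -0.038, -0.001], [-0.001, 0.001, -1.0]]
force: [-7.2, -2.5, 17.6]
opening: 0.0448
```

{"api": "move_arm", "payload": {
  "targets": [
    [0, 0, -0.001, 0],
    [0, 0, -0.001, 0],
    [0, 0, -0.001, 0],
    [0, 0, -0.02, 0],
    [0, 0, -0.06, 0],
    [0, 0, -0.1, 0],
    [0, 0, -0.12, 0],
    [0, 0, -0.12, 0]
  ],
  "claw": -0.45
}}

```text
clock: 33.58
ee_pos: [0.6279, -0.0596, 0.207]
tcp_rot: [[0.038, 0.999, 0.003], [0.999, -0.038, -0.001], [-0.0, 0.003, -1.0]]
force: [-0.1, 0.1, 0.2]
opening: 0.0621
```

```bash
python3 - <<'E'
from h import *
s,im=shot('wrist','w16');print(s['ee_pos'])
s,im=shot('side','s4')
go([.425,.367,.2],-.037)
E
```

```text
[ 0.62786795 -0.05956383  0.2070428 ]
shift [ 0.419  -0.2178  0.0045] turn -0.001 dist 0.472 clock 33.675 q7 -0.46
```

View pics/w16.png

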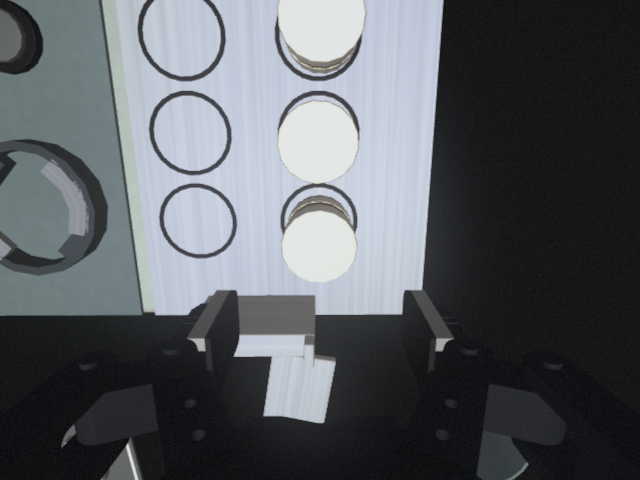

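View pics/s4.png

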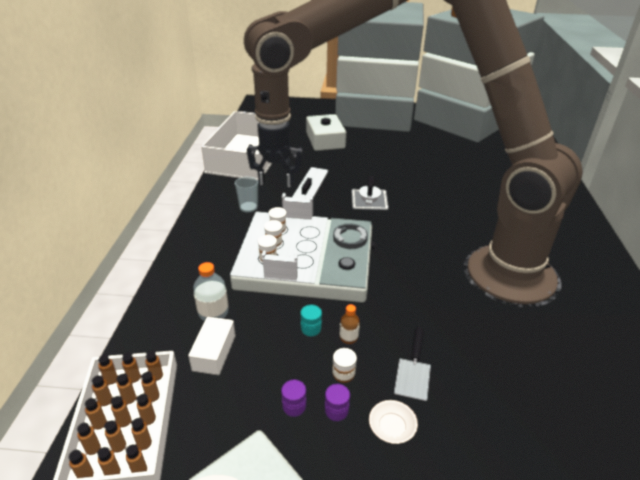

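Three jars are placed in the rear row. Last jar, at side pixel (344,363).

{"api": "move_arm", "payload": {
  "targets": [
    [0.052, -0.027, 0, 0],
    [0.104, -0.054, 0, 0],
    [0.157, -0.082, 0, 0],
    [0.21, -0.109, 0, 0],
    [0.262, -0.136, 0, 0],
    [0.314, -0.163, 0, 0],
    [0.367, -0.19, 0, 0],
    [0.419, -0.217, 0, 0]
  ],
  "claw": -0.41
}}

```text
clock: 34.67
ee_pos: [0.425, 0.368, 0.2037]
tcp_rot: [[0.038, 0.999, -0.002], [0.999, -0.038, -0.002], [-0.002, -0.002, -1.0]]
force: [0.7, 0.6, -0.1]
opening: 0.0598
```

{"api": "move_arm", "payload": {
  "targets": [
    [0, 0, 0.03, 0],
    [0, 0, 0.07, 0],
    [0, 0, 0.09, 0],
    [0, 0, 0.09, 0],
    [0, 0, 0.09, 0]
  ]
}}

```text
clock: 35.3
ee_pos: [0.4266, 0.3677, 0.1162]
tcp_rot: [[0.038, 0.999, 0.001], [0.999, -0.038, 0.001], [0.001, 0.0, -1.0]]
force: [-0.2, 0.9, 1.0]
opening: 0.0602
```

```bash
python3 - <<'E'
from h import *
s,im=shot('wrist','w17')
go([.426,.367,.0365],-.037)
E
```

```text
shift [-0.0009 -0.0008  0.08  ] turn -0.001 dist 0.08 clock 35.35 q7 -1.36
```

View pics/w17.png

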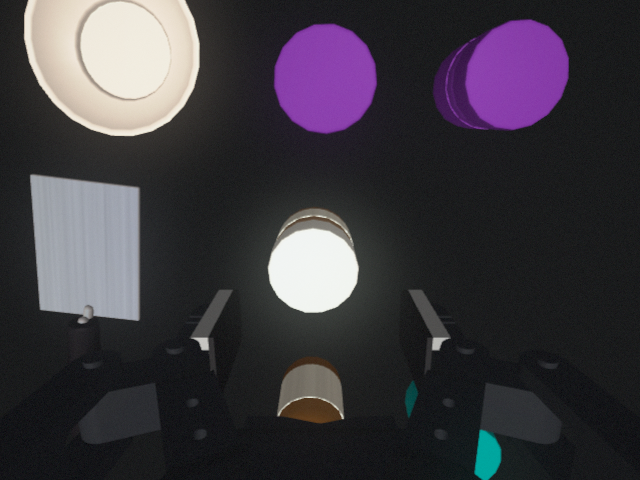

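```bash
python3 - <<'E'
from h import *
s=robot.state();X=p2w('wrist',(313.5,267),.056,s);print(X);X[2]=.0365;go(X,-.037)
E
```

```text
[0.42430286 0.36825813 0.056     ]
shift [ 0.0002 -0.0026  0.08  ] turn -0.001 dist 0.08 clock 35.35 q7 -1.36
```

{"api": "move_arm", "payload": {
  "targets": [
    [0.0, -0.002, 0.025, 0],
    [0.0, -0.002, 0.05, 0],
    [0.0, -0.002, 0.068, 0],
    [0.0, -0.002, 0.078, 0],
    [0.0, -0.002, 0.08, 0],
    [0.0, -0.002, 0.08, 0]
  ]
}}

```text
clock: 36.1
ee_pos: [0.4245, 0.3677, 0.0358]
tcp_rot: [[0.038, 0.999, 0.001], [0.999, -0.038, 0.001], [0.001, 0.001, -1.0]]
force: [0.2, -0.2, 0.9]
opening: 0.0605
```

{"api": "move_arm", "payload": {
  "targets": [
    [0, 0, 0, 0],
    [0, 0, 0, 0],
    [0, 0, 0, 0],
    [0, 0, 0, 0],
    [0, 0, 0, 0]
  ],
  "claw": 1
}}

```text
clock: 36.72
ee_pos: [0.4245, 0.3679, 0.0362]
tcp_rot: [[0.038, 0.999, 0.001], [0.999, -0.038, 0.001], [0.001, 0.001, -1.0]]
force: [-1.2, -0.4, 6.6]
opening: 0.0449
```

{"api": "move_arm", "payload": {
  "targets": [
    [0, 0, -0.04, 0],
    [0, 0, -0.09, 0],
    [0, 0, -0.14, 0],
    [0, 0, -0.165, 0],
    [0, 0, -0.165, 0]
  ]
}}

```text
clock: 37.35
ee_pos: [0.4249, 0.368, 0.2021]
tcp_rot: [[0.038, 0.999, 0.003], [0.999, -0.038, 0.002], [0.002, 0.003, -1.0]]
force: [-0.1, -0.2, -1.1]
opening: 0.0451
```

```bash
python3 - <<'E'
from h import *
s=robot.state();print(s['opening'],s['force'])
go([.5421,.0056,.2],-.037)
E
```

```text
0.04511717850517319 [-0.11231977 -0.24002629 -1.14638331]
shift [-0.3576  0.131   0.0018] turn -0.001 dist 0.381 clock 37.35 q7 -1.28
```

{"api": "move_arm", "payload": {
  "targets": [
    [-0.055, 0.02, 0, 0],
    [-0.11, 0.04, 0, 0],
    [-0.165, 0.06, 0, 0],
    [-0.22, 0.081, 0, 0],
    [-0.275, 0.101, 0, 0],
    [-0.33, 0.121, 0, 0],
    [-0.3576, 0.131, 0, 0],
    [-0.3576, 0.131, 0, 0]
  ]
}}

```text
clock: 38.35
ee_pos: [0.5413, 0.0015, 0.1983]
tcp_rot: [[0.043, 0.999, -0.003], [0.999, -0.043, -0.001], [-0.001, -0.003, -1.0]]
force: [0.1, 1.4, -1.7]
opening: 0.0452
```

{"api": "move_arm", "payload": {
  "targets": [
    [0, 0, 0.02, 0],
    [0, 0, 0.06, 0],
    [0, 0, 0.09, 0],
    [0, 0, 0.093, 0],
    [0, 0, 0.093, 0]
  ]
}}

```text
clock: 38.98
ee_pos: [0.5414, 0.0064, 0.1073]
tcp_rot: [[0.036, 0.999, -0.0], [0.999, -0.036, 0.001], [0.001, -0.0, -1.0]]
force: [-0.5, 0.1, -0.8]
opening: 0.0451
```

```bash
python3 - <<'E'
from h import *
s,im=shot('wrist','w18')
go([.5421,.0056,.0863],-.037); print(s['opening'])
E
```

```text
shift [-0.0005  0.0002  0.0216] turn 0.0 dist 0.022 clock 39.025 q7 -0.68
0.04514172404270943
```

View pics/w18.png

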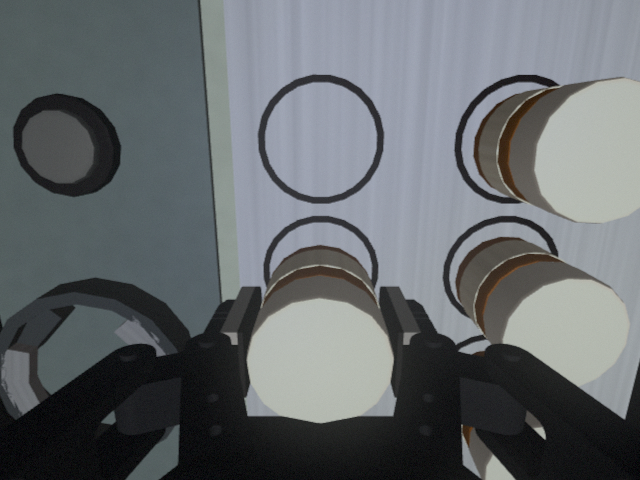

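Ring 1's edges at columns 264 and 379 give a centre of 321, which matches the jar. Lower it.

{"api": "move_arm", "payload": {
  "targets": [
    [0, 0, 0.008, 0],
    [0, 0, 0.014, 0],
    [0, 0, 0.018, 0],
    [0, 0, 0.0205, 0],
    [0, 0, 0.022, 0],
    [0, 0, 0.023, 0],
    [0, 0, 0.023, 0]
  ]
}}

```text
clock: 39.9
ee_pos: [0.5415, 0.005, 0.0861]
tcp_rot: [[0.038, 0.999, 0.0], [0.999, -0.038, -0.002], [-0.002, 0.0, -1.0]]
force: [-7.5, -2.2, 19.7]
opening: 0.0451
```

```bash
python3 - <<'E'
from h import *
s=robot.state();go([.5421,.0056,.0863],-.037); print(s['opening'],s['force'])
E
```

```text
shift [ 0.0007  0.0006 -0.0002] turn -0.001 dist 0.001 clock 39.9 q7 -0.7
0.04506032855556204 [-7.49043916 -2.21745436 19.69485498]
```

{"api": "move_arm", "payload": {
  "targets": [
    [0, 0, -0.001, 0],
    [0, 0, -0.001, 0],
    [0, 0, -0.001, 0],
    [0, 0, -0.02, 0],
    [0, 0, -0.06, 0],
    [0, 0, -0.11, 0],
    [0, 0, -0.15, 0],
    [0, 0, -0.16, 0]
  ],
  "claw": -0.45
}}

```text
clock: 40.9
ee_pos: [0.5426, 0.0058, 0.248]
tcp_rot: [[0.038, 0.999, 0.005], [0.999, -0.038, -0.0], [-0.0, 0.005, -1.0]]
force: [0.2, 0.5, -0.4]
opening: 0.0622
```

```bash
python3 - <<'E'
from h import *
s,im=shot('wrist','w19');print(s['ee_pos'])
s,im=shot('top','t4');
s,im=shot('side','s5'); 
go([.58,-.33,.25],-.2)
E
```

```text
[0.54264159 0.0057796  0.24798652]
shift [-0.3331  0.0514 -0.0054] turn 0.162 dist 0.337 clock 41.05 q7 -0.53
```

View pics/w19.png

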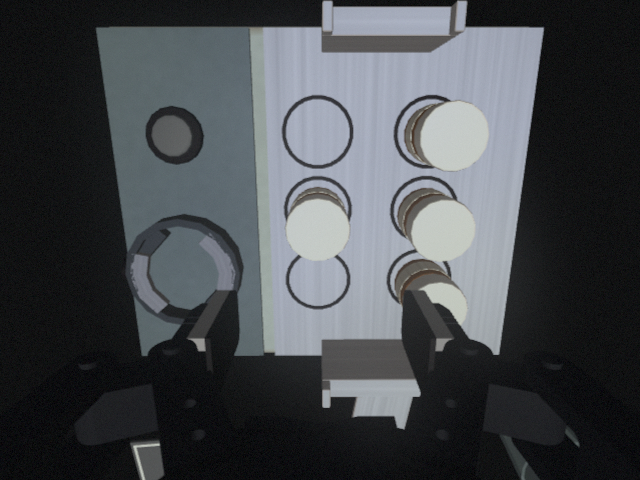

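View pics/t4.png

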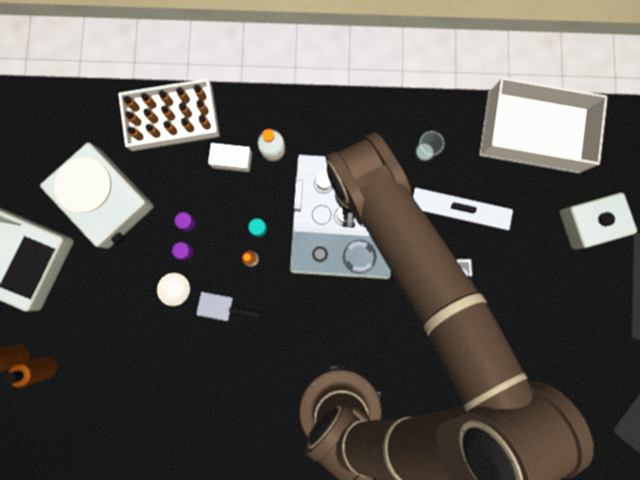

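```bash
python3 - <<'E'
from h import *
s=robot.state()
for n,c in [('5',(453,135)),('4',(442,228)),('1',(318,229))]: print(n,p2w('wrist',c,.106,s).round(4))
for n,c in [('2',(317.5,131.5)),('0',(318.5,279))]: print('ring',n,p2w('wrist',c,.05,s).round(4))
print('postL',[p2w('wrist',p,.122,s).round(4)[:2] for p in [(322,3),(467,3)]],[p2w('wrist',p,.11,s).round(4)[:2] for p in [(332,36),(452,36)]])
E
```

```text
5 [0.6301 0.0634 0.106 ]
4 [0.6259 0.0015 0.106 ]
1 [0.5407 0.004  0.106 ]
ring 2 [0.5424 0.0677 0.05  ]
ring 0 [ 0.5385 -0.0557  0.05  ]
postL [array([0.5482, 0.1384]), array([0.6289, 0.1354])] [array([0.5537, 0.1237]), array([0.6252, 0.1211])]
```

{"api": "move_arm", "payload": {
  "targets": [
    [-0.06, 0.01, 0, 0.02],
    [-0.12, 0.02, 0, 0.04],
    [-0.18, 0.03, 0, 0.06],
    [-0.24, 0.04, 0, 0.1],
    [-0.29, 0.046, 0, 0.14],
    [-0.333, 0.051, 0, 0.162],
    [-0.333, 0.051, 0, 0.162],
    [-0.333, 0.051, 0, 0.162]
  ],
  "claw": 0
}}

```text
clock: 42.05
ee_pos: [0.5795, -0.3285, 0.2428]
tcp_rot: [[0.198, 0.98, -0.002], [0.98, -0.198, 0.002], [0.002, -0.002, -1.0]]
force: [0.8, 0.2, 0.3]
opening: 0.0427
```

```bash
python3 - <<'E'
from h import *
s,im=shot('wrist','w20');print(s['ee_pos'])
E
```

```text
[ 0.57949622 -0.32849616  0.24275818]
```

View pics/w20.png

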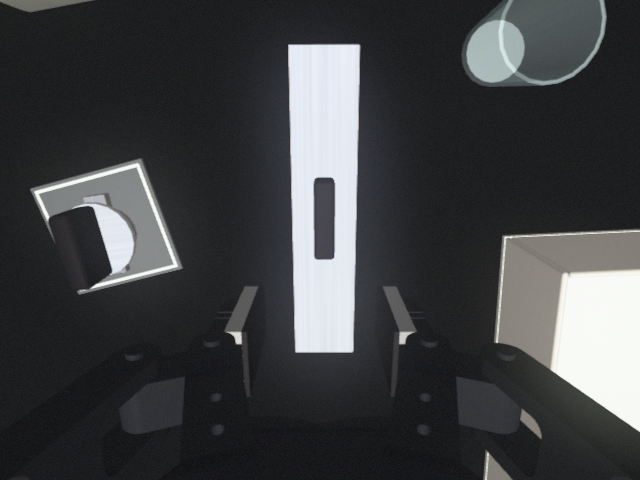

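```bash
python3 - <<'E'
from h import *
s=robot.state()
a=p2w('wrist',(324.5,180),.036,s);b=p2w('wrist',(324.5,257),.036,s);print(a,b,a-b)
c=[p2w('wrist',p,.008,s) for p in [(288.5,44),(360,44),(354,352),(295,352)]];print(np.mean(c,0),np.array(c).round(4))
X=np.mean(c,0); X[2]=.03; go(X)
E
```

```text
[ 0.58830868 -0.30540523  0.036     ] [ 0.57519556 -0.37224354  0.036     ] [0.01311312 0.06683831 0.        ]
[ 0.58154728 -0.34055643  0.008     ] [[ 0.5802 -0.1924  0.008 ]
 [ 0.6385 -0.204   0.008 ]
 [ 0.5835 -0.4888  0.008 ]
 [ 0.5239 -0.477   0.008 ]]
shift [-0.0124  0.0045  0.2133] turn 0 dist 0.214 clock 42.1 q7 -0.14
```

{"api": "move_arm", "payload": {
  "targets": [
    [-0.0115, 0.0045, 0.05, 0],
    [-0.0115, 0.0045, 0.1, 0],
    [-0.0115, 0.0045, 0.15, 0],
    [-0.0115, 0.0045, 0.18, 0],
    [-0.0115, 0.0045, 0.2, 0],
    [-0.0115, 0.0045, 0.21, 0],
    [-0.0115, 0.0045, 0.213, 0],
    [-0.0115, 0.0045, 0.213, 0]
  ]
}}

```text
clock: 43.1
ee_pos: [0.5826, -0.342, 0.0323]
tcp_rot: [[0.199, 0.98, 0.001], [0.98, -0.199, -0.001], [-0.0, 0.001, -1.0]]
force: [-0.1, -0.1, 0.2]
opening: 0.0428
```

```bash
python3 - <<'E'
from h import *
s,im=shot('wrist','w21');go([.5816,-.3397,.029],-.196);print(s['opening'])
E
```

```text
shift [ 0.0021 -0.0015  0.0034] turn -0.004 dist 0.004 clock 43.15 q7 -0.26
0.04279994688930619
```

View pics/w21.png

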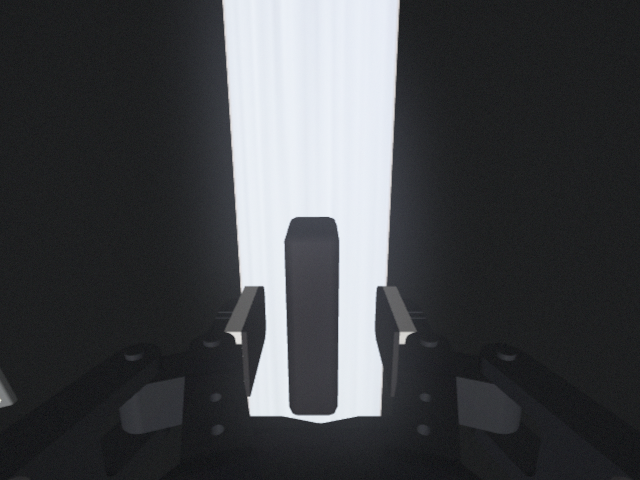

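{"api": "move_arm", "payload": {
  "targets": [
    [0.002, -0.002, 0.002, 0],
    [0.002, -0.002, 0.003, 0],
    [0.002, -0.002, 0.003, 0],
    [0.002, -0.002, 0.003, 0]
  ]
}}

```text
clock: 43.65
ee_pos: [0.5805, -0.3395, 0.0283]
tcp_rot: [[0.199, 0.98, 0.0], [0.98, -0.199, -0.0], [-0.0, 0.0, -1.0]]
force: [0.5, 0.0, 0.0]
opening: 0.0424
```

{"api": "move_arm", "payload": {
  "targets": [
    [0, 0, 0, 0],
    [0, 0, 0, 0],
    [0, 0, 0, 0],
    [0, 0, 0, 0],
    [0, 0, 0, 0]
  ],
  "claw": 1,
  "newtons": 90
}}

```text
clock: 44.28
ee_pos: [0.5806, -0.3395, 0.0286]
tcp_rot: [[0.199, 0.98, 0.0], [0.98, -0.199, -0.0], [-0.0, 0.0, -1.0]]
force: [-1.6, 1.2, 5.5]
opening: 0.0164
```

```bash
python3 - <<'E'
from h import *
s,im=shot('wrist','w22');print(s['opening'],s['ee_pos'],s['force'])
E
```

```text
0.016388873626199087 [ 0.58057923 -0.33953959  0.02858693] [-1.63896172  1.18917885  5.4662224 ]
```

View pics/w22.png

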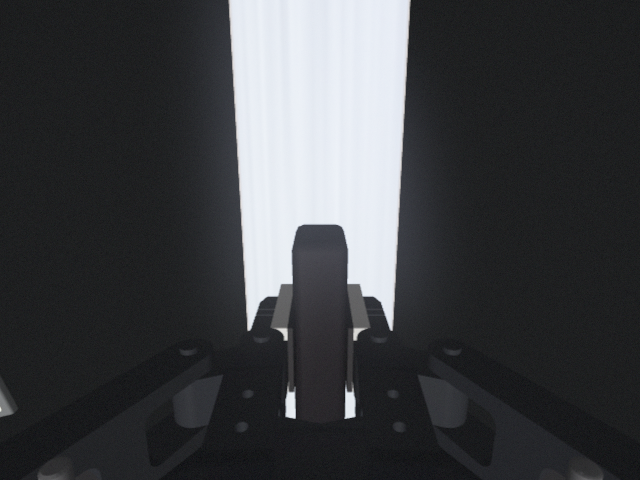

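```bash
python3 - <<'E'
from h import *
s=robot.state(); R=s['tcp_rot']
for p,z in [((320,225),.008),((320,248),.036),((320,421),.036)]: print((R.T@(p2w('wrist',p,z,s)-s['ee_pos'])).round(4))
E
```

```text
[0.0322 0.0006 0.0206]
[ 0.0319  0.0006 -0.0074]
[-0.0331  0.0007 -0.0074]
```

{"api": "move_arm", "payload": {
  "targets": [
    [0, 0, -0.03, 0],
    [0, 0, -0.08, 0],
    [0, 0, -0.13, 0],
    [0, 0, -0.17, 0],
    [0, 0, -0.185, 0],
    [0, 0, -0.185, 0]
  ]
}}

```text
clock: 45.08
ee_pos: [0.5803, -0.3397, 0.2128]
tcp_rot: [[0.199, 0.98, -0.0], [0.98, -0.199, -0.0], [-0.0, -0.0, -1.0]]
force: [-0.2, -0.6, -3.8]
opening: 0.0165
```

```bash
python3 - <<'E'
from h import *
s=robot.state();print(s['opening'],s['force'],s['moment'])
s,im=shot('wrist','w23');s,im=shot('side','s6')
go([.5863,.004,.214],-.037)
E
```

```text
0.016522713659840708 [-0.16511646 -0.56779616 -3.80412918] [0.00698944 0.01973815 0.02683263]
shift [ 0.338  -0.0615 -0.0027] turn -0.163 dist 0.344 clock 45.175 q7 -0.15
```

View pics/s6.png

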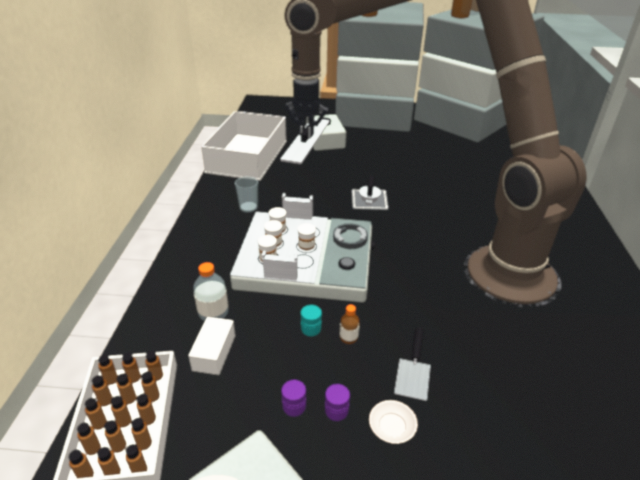

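{"api": "move_arm", "payload": {
  "targets": [
    [0.05, -0.009, 0, -0.02],
    [0.1, -0.018, 0, -0.05],
    [0.15, -0.027, 0, -0.08],
    [0.2, -0.036, 0, -0.11],
    [0.25, -0.045, 0, -0.14],
    [0.3, -0.054, 0, -0.163],
    [0.338, -0.0615, 0, -0.163],
    [0.338, -0.0615, 0, -0.163]
  ]
}}

```text
clock: 46.18
ee_pos: [0.5861, 0.0085, 0.2119]
tcp_rot: [[0.03, 1.0, -0.002], [1.0, -0.03, 0.002], [0.002, -0.002, -1.0]]
force: [-0.1, -1.2, -3.0]
opening: 0.0163
```

{"api": "move_arm", "payload": {
  "targets": [
    [0, 0, 0.02, 0],
    [0, 0, 0.04, 0],
    [0, 0, 0.042, 0],
    [0, 0, 0.042, 0]
  ]
}}

```text
clock: 46.68
ee_pos: [0.5872, 0.0035, 0.1708]
tcp_rot: [[0.038, 0.999, -0.001], [0.999, -0.038, 0.0], [0.0, -0.001, -1.0]]
force: [-0.1, 0.5, -3.0]
opening: 0.0166
```

```bash
python3 - <<'E'
from h import *
s,im=shot('wrist','w24');print(s['opening'],s['force'],s['ee_pos'])
s,im=shot('side','s7');crop(im,'s7c',220,170,390,310,4)
s,im=shot('top','t5');crop(im,'t5c',280,150,410,290,5)
go([.5863,.004,.1386],-.037)
E
```

```text
0.016551475340120386 [-0.14976276  0.52510771 -3.01221364] [0.58718741 0.00351767 0.17076454]
shift [-0.     -0.0014  0.0333] turn -0.0 dist 0.033 clock 46.825 q7 -0.6
```

View pics/w24.png

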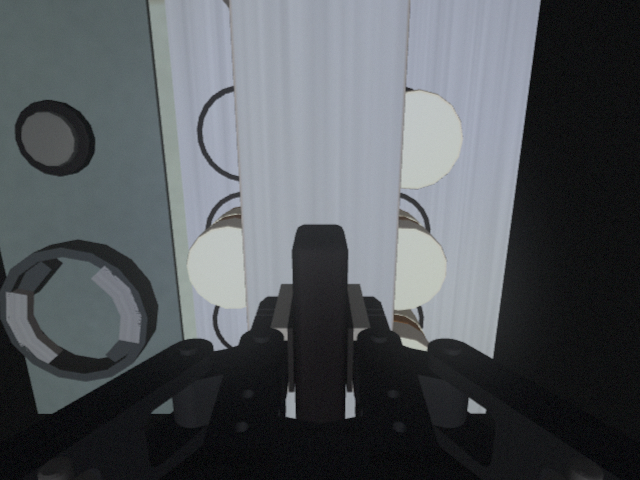

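View pics/s7c.png

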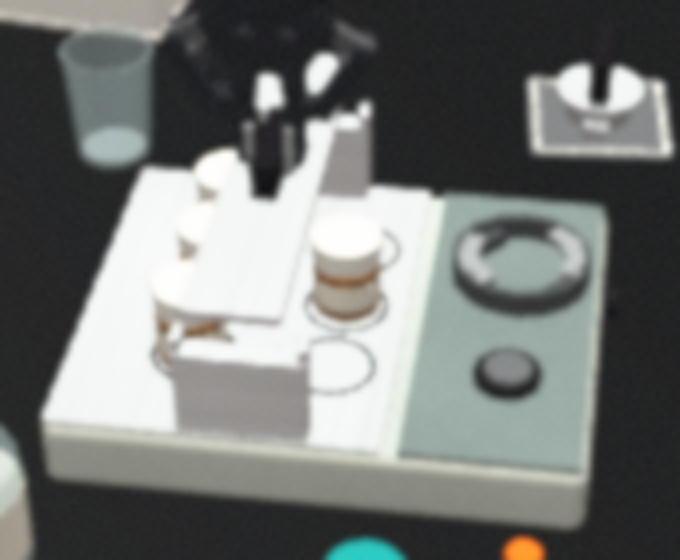

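View pics/t5c.png

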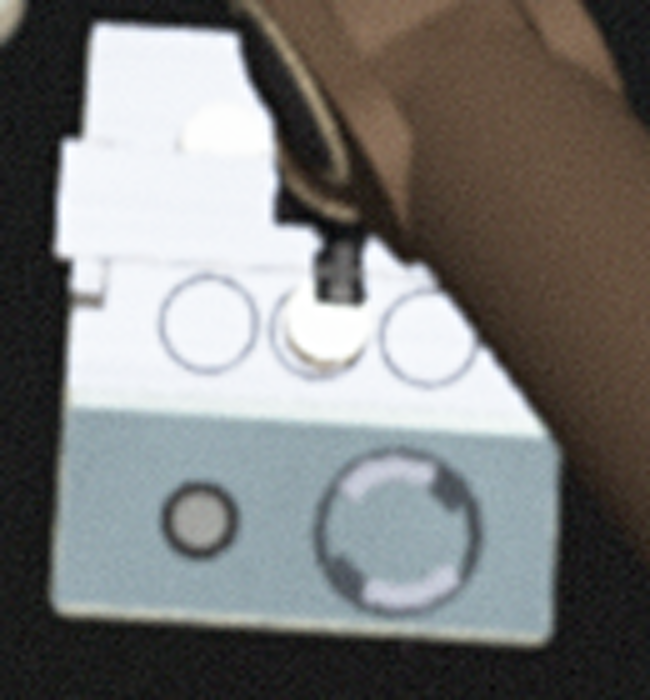

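{"api": "move_arm", "payload": {
  "targets": [
    [0, -0.001, 0.008, 0],
    [0, -0.001, 0.014, 0],
    [0, -0.001, 0.019, 0],
    [0, -0.001, 0.023, 0],
    [0, -0.001, 0.026, 0],
    [0, -0.001, 0.029, 0],
    [0, -0.001, 0.03, 0],
    [0, -0.001, 0.03, 0]
  ]
}}

```text
clock: 47.82
ee_pos: [0.5863, 0.0041, 0.1413]
tcp_rot: [[0.037, 0.999, 0.0], [0.999, -0.037, -0.0], [-0.0, 0.0, -1.0]]
force: [-0.1, 0.5, -3.5]
opening: 0.016
```

```bash
python3 - <<'E'
from h import *
s,im=shot('wrist','w25');print(s['opening'],s['force'],s['moment'])
s,im=shot('side','s8');crop(im,'s8c',220,170,390,310,4)
go([.5863,.004,.1386],-.037)
E
```

```text
0.016035368798856843 [-0.07512341  0.50007124 -3.48627244] [-0.01790515 -0.0425934   0.01963932]
shift [-0.0001 -0.0001  0.0028] turn -0.0 dist 0.003 clock 47.925 q7 -0.62
```

View pics/s8c.png

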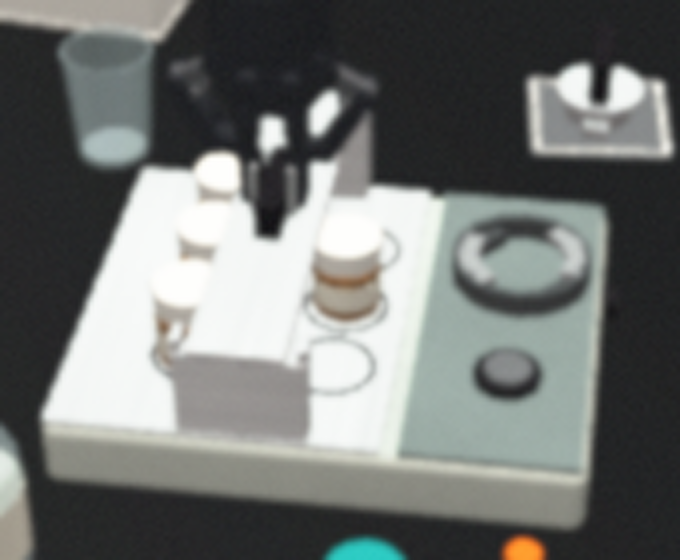

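The bar is already between the cheeks, since its underside would be at 0.113 and the cheek tops at 0.122. No contact yet. Now I'll seat it.

{"api": "move_arm", "payload": {
  "targets": [
    [0, 0, 0.001, 0],
    [0, 0, 0.002, 0],
    [0, 0, 0.003, 0],
    [0, 0, 0.004, 0],
    [0, 0, 0.004, 0]
  ]
}}

```text
clock: 48.55
ee_pos: [0.5863, 0.004, 0.1385]
tcp_rot: [[0.037, 0.999, 0.0], [0.999, -0.037, -0.001], [-0.001, 0.0, -1.0]]
force: [-4.1, -1.5, 9.8]
opening: 0.0163
```

Contact came at exactly the expected height (0.1385). Release and lift.

{"api": "move_arm", "payload": {
  "targets": [
    [0, 0, -0.001, 0],
    [0, 0, -0.001, 0],
    [0, 0, -0.001, 0],
    [0, 0, -0.02, 0],
    [0, 0, -0.06, 0],
    [0, 0, -0.1, 0],
    [0, 0, -0.13, 0],
    [0, 0, -0.13, 0]
  ],
  "claw": 0
}}

```text
clock: 49.55
ee_pos: [0.5875, 0.0048, 0.271]
tcp_rot: [[0.037, 0.999, 0.005], [0.999, -0.037, 0.0], [0.0, 0.005, -1.0]]
force: [1.3, -0.5, -0.6]
opening: 0.0427
```

```bash
python3 - <<'E'
from h import *
s,im=shot('wrist','w26');print(s['ee_pos'],s['force'])
go([.40,-.15,.3])
E
```

```text
[0.58752896 0.00483846 0.27098091] [ 1.29512065 -0.52756273 -0.62481863]
shift [-0.1611 -0.1809 -0.0314] turn 0 dist 0.244 clock 49.6 q7 -0.52
```

View pics/w26.png

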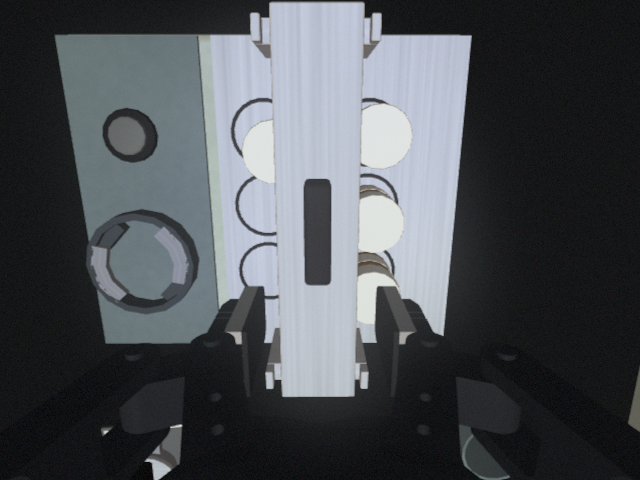

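The front-row jar has moved: its cap is now at (262,151), beside ring 2, not on ring 1 where I stood it. Something knocked it. I'll move aside and measure.

{"api": "move_arm", "payload": {
  "targets": [
    [-0.05, -0.05, -0.03, 0],
    [-0.1, -0.1, -0.03, 0],
    [-0.15, -0.15, -0.03, 0],
    [-0.16, -0.18, -0.03, 0],
    [-0.21, -0.18, -0.03, 0],
    [-0.24, -0.18, -0.03, 0],
    [-0.24, -0.18, -0.03, 0]
  ]
}}

```text
clock: 50.48
ee_pos: [0.3974, -0.231, 0.2966]
tcp_rot: [[0.04, 0.999, -0.0], [0.999, -0.04, 0.002], [0.002, -0.0, -1.0]]
force: [-0.3, 1.5, -0.6]
opening: 0.0426
```

```bash
python3 - <<'E'
from h import *
s,im=shot('side','s9');crop(im,'s9c',220,170,390,310,4)
s,im=shot('top','t6');crop(im,'t6c',280,150,410,290,5)
print(s['ee_pos'])
E
```

```text
[ 0.3978876  -0.22897648  0.29668984]
```

View pics/s9c.png

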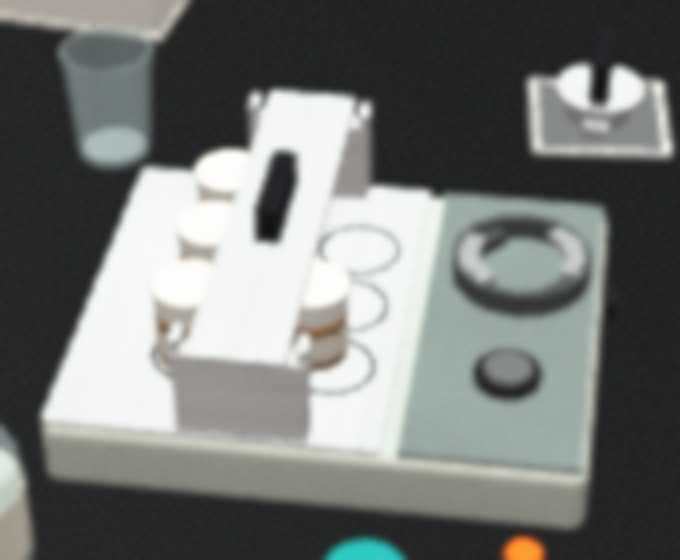

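View pics/t6c.png

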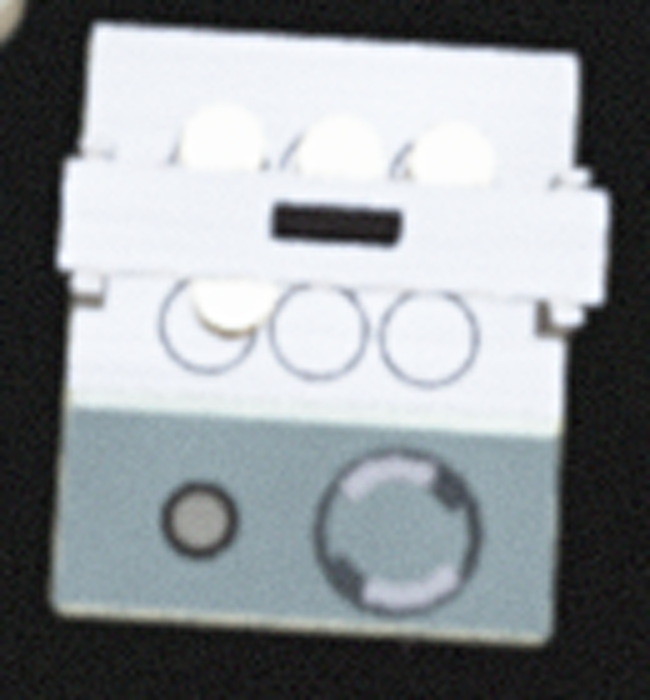

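The jar sits between rings 1 and 2, partly under the bar. I'll take the bar off, re-centre the jar, then lay the bar again so the order holds.

```bash
python3 - <<'E'
from h import *
go([.5863,.004,.22],-.037)
E
```

```text
shift [0.2382 0.1799 0.0774] turn 0.002 dist 0.308 clock 50.575 q7 0.16
```

{"api": "move_arm", "payload": {
  "targets": [
    [0.04, 0.03, 0.01, 0],
    [0.08, 0.06, 0.02, 0],
    [0.12, 0.09, 0.03, 0],
    [0.16, 0.12, 0.05, 0],
    [0.2, 0.15, 0.06, 0],
    [0.238, 0.18, 0.077, 0],
    [0.238, 0.18, 0.077, 0],
    [0.238, 0.18, 0.077, 0]
  ]
}}

```text
clock: 51.58
ee_pos: [0.5858, 0.0041, 0.2199]
tcp_rot: [[0.034, 0.999, -0.001], [0.999, -0.034, 0.001], [0.001, -0.001, -1.0]]
force: [-0.9, -0.3, -0.7]
opening: 0.0427
```

```bash
python3 - <<'E'
from h import *
s,im=shot('wrist','w27');go([.5863,.004,.1385],-.037)
E
```

```text
shift [0.0012 0.0005 0.0817] turn 0.001 dist 0.082 clock 51.625 q7 -0.55
```

View pics/w27.png

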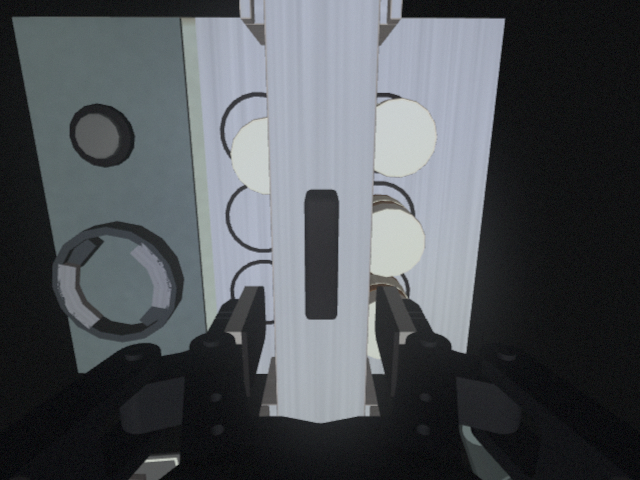

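{"api": "move_arm", "payload": {
  "targets": [
    [0.001, 0.0005, 0.03, 0],
    [0.001, 0.0005, 0.055, 0],
    [0.001, 0.0005, 0.07, 0],
    [0.001, 0.0005, 0.079, 0],
    [0.001, 0.0005, 0.081, 0],
    [0.001, 0.0005, 0.081, 0]
  ]
}}

```text
clock: 52.38
ee_pos: [0.5871, 0.0031, 0.1399]
tcp_rot: [[0.037, 0.999, 0.001], [0.999, -0.037, 0.0], [0.0, 0.001, -1.0]]
force: [0.1, 0.3, -0.1]
opening: 0.0427
```

{"api": "move_arm", "payload": {
  "targets": [
    [0, 0, 0, 0],
    [0, 0, 0, 0],
    [0, 0, 0, 0],
    [0, 0, 0, 0],
    [0, 0, 0, 0]
  ],
  "claw": 1,
  "newtons": 90
}}

```text
clock: 53.0
ee_pos: [0.5871, 0.0032, 0.1401]
tcp_rot: [[0.037, 0.999, 0.001], [0.999, -0.037, -0.0], [-0.0, 0.001, -1.0]]
force: [-1.8, -1.0, 5.4]
opening: 0.0162
```

{"api": "move_arm", "payload": {
  "targets": [
    [0, 0, -0.01, 0],
    [0, 0, -0.02, 0],
    [0, 0, -0.04, 0],
    [0, 0, -0.06, 0],
    [0, 0, -0.075, 0],
    [0, 0, -0.075, 0]
  ]
}}

```text
clock: 53.75
ee_pos: [0.5875, 0.0032, 0.216]
tcp_rot: [[0.037, 0.999, 0.003], [0.999, -0.037, -0.0], [-0.0, 0.003, -1.0]]
force: [-1.1, 0.3, -4.3]
opening: 0.0161
```

```bash
python3 - <<'E'
from h import *
s=robot.state();print(s['force'],s['opening'])
go([.5806,-.3397,.2136],-.196)
E
```

```text
[-1.1059571   0.32031609 -4.25235305] 0.01606228468665432
shift [-0.3429  0.0059  0.0024] turn 0.159 dist 0.343 clock 53.75 q7 -0.56
```

{"api": "move_arm", "payload": {
  "targets": [
    [-0.05, 0.001, 0, 0.02],
    [-0.1, 0.002, 0, 0.05],
    [-0.15, 0.003, 0, 0.08],
    [-0.2, 0.004, 0, 0.11],
    [-0.25, 0.005, 0, 0.14],
    [-0.3, 0.006, 0, 0.159],
    [-0.343, 0.006, 0, 0.159],
    [-0.343, 0.006, 0, 0.159]
  ]
}}

```text
clock: 54.75
ee_pos: [0.5781, -0.3455, 0.2123]
tcp_rot: [[0.202, 0.979, -0.003], [0.979, -0.202, -0.001], [-0.001, -0.002, -1.0]]
force: [0.6, 0.9, -3.3]
opening: 0.016
```

{"api": "move_arm", "payload": {
  "targets": [
    [0, 0, 0.04, 0],
    [0, 0, 0.09, 0],
    [0, 0, 0.13, 0],
    [0, 0, 0.16, 0],
    [0, 0, 0.175, 0],
    [0, 0, 0.18, 0],
    [0, 0, 0.18, 0]
  ]
}}

```text
clock: 55.62
ee_pos: [0.5806, -0.3399, 0.035]
tcp_rot: [[0.195, 0.981, 0.001], [0.981, -0.195, -0.0], [-0.0, 0.001, -1.0]]
force: [1.1, 0.0, -2.9]
opening: 0.0164
```

```bash
python3 - <<'E'
from h import *
s=robot.state();print(s['force'],s['opening'])
go([.5806,-.3397,.0301],-.196)
E
```

```text
[ 1.08632189  0.04642191 -2.91225882] 0.01643062720651818
shift [ 0.0002 -0.0001  0.0049] turn 0.0 dist 0.005 clock 55.625 q7 -0.26
```

{"api": "move_arm", "payload": {
  "targets": [
    [0, 0, 0.002, 0],
    [0, 0, 0.004, 0],
    [0, 0, 0.0055, 0],
    [0, 0, 0.0055, 0]
  ]
}}

```text
clock: 56.12
ee_pos: [0.5803, -0.3402, 0.0302]
tcp_rot: [[0.195, 0.981, 0.001], [0.981, -0.195, -0.001], [-0.001, 0.001, -1.0]]
force: [-3.0, 1.1, 5.3]
opening: 0.0163
```

{"api": "move_arm", "payload": {
  "targets": [
    [0, 0, 0, 0],
    [0, 0, 0, 0],
    [0, 0, 0, 0],
    [0, 0, -0.02, 0],
    [0, 0, -0.07, 0],
    [0, 0, -0.12, 0],
    [0, 0, -0.18, 0],
    [0, 0, -0.2, 0]
  ],
  "claw": 0
}}

```text
clock: 57.12
ee_pos: [0.5819, -0.3397, 0.2348]
tcp_rot: [[0.194, 0.981, 0.006], [0.981, -0.194, -0.003], [-0.002, 0.007, -1.0]]
force: [0.2, 0.3, -0.6]
opening: 0.0428
```

```bash
python3 - <<'E'
from h import *
s=robot.state();print(s['force'],s['opening'])
go([.57,.04,.248],-.037)
E
```

```text
[ 0.15131952  0.31789179 -0.56404706] 0.04283135433548809
shift [ 0.3701 -0.0853 -0.0143] turn -0.158 dist 0.38 clock 57.125 q7 -0.13
```

{"api": "move_arm", "payload": {
  "targets": [
    [0.055, -0.012, -0.01, -0.02],
    [0.11, -0.025, -0.014, -0.05],
    [0.165, -0.037, -0.014, -0.08],
    [0.22, -0.05, -0.014, -0.11],
    [0.275, -0.063, -0.014, -0.14],
    [0.33, -0.076, -0.014, -0.158],
    [0.37, -0.085, -0.014, -0.158],
    [0.37, -0.085, -0.014, -0.158]
  ],
  "claw": -0.45
}}

```text
clock: 58.12
ee_pos: [0.5679, 0.0441, 0.2439]
tcp_rot: [[0.031, 1.0, 0.001], [1.0, -0.031, 0.001], [0.001, 0.001, -1.0]]
force: [0.1, -0.4, 0.6]
opening: 0.0619
```

{"api": "move_arm", "payload": {
  "targets": [
    [0, 0, 0, 0],
    [0, 0, 0, 0]
  ]
}}

```text
clock: 58.38
ee_pos: [0.5689, 0.0378, 0.2427]
tcp_rot: [[0.04, 0.999, -0.0], [0.999, -0.04, -0.001], [-0.001, -0.0, -1.0]]
force: [0.5, -1.0, -0.3]
opening: 0.062
```

```bash
python3 - <<'E'
from h import *
s,im=shot('wrist','w28');print(s['ee_pos'])
E
```

```text
[0.56890629 0.03780092 0.24266018]
```

View pics/w28.png

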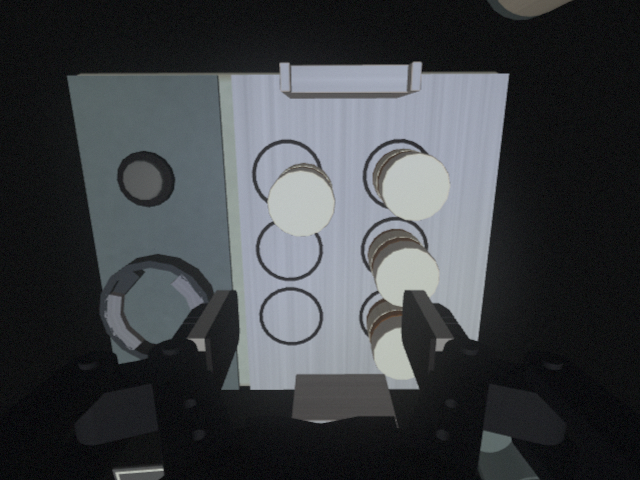

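```bash
python3 - <<'E'
from h import *
s=robot.state()
for n,c in [('F',(301,200)),('5',(415.5,186)),('4',(407,273)),('3',(401,346))]: print(n,p2w('wrist',c,.106,s).round(4))
for n,c in [('2',(288,172.5)),('1',(289.5,248.5)),('0',(291.5,316))]: print('ring',n,p2w('wrist',c,.05,s).round(4))
X=p2w('wrist',(301,200),.106,s);X[2]=.15;go(X,-.037)
E
```

```text
F [0.5576 0.058  0.106 ]
5 [0.634  0.0644 0.106 ]
4 [0.6296 0.0029 0.106 ]
3 [ 0.6263 -0.0552  0.106 ]
ring 2 [0.5452 0.0701 0.05  ]
ring 1 [0.5426 0.0065 0.05  ]
ring 0 [ 0.5405 -0.056   0.05  ]
shift [ 0.0197 -0.0121  0.0927] turn -0.003 dist 0.095 clock 58.425 q7 -0.6
```

{"api": "move_arm", "payload": {
  "targets": [
    [0.02, -0.012, 0.03, 0],
    [0.02, -0.012, 0.07, 0],
    [0.02, -0.012, 0.09, 0],
    [0.02, -0.012, 0.09, 0],
    [0.02, -0.012, 0.09, 0]
  ],
  "claw": -0.32
}}

```text
clock: 59.05
ee_pos: [0.5584, 0.0599, 0.1539]
tcp_rot: [[0.039, 0.999, 0.001], [0.999, -0.039, 0.0], [0.001, 0.001, -1.0]]
force: [0.3, 0.1, -0.4]
opening: 0.0561
```

```bash
python3 - <<'E'
from h import *
s,im=shot('wrist','w29');print(s['ee_pos'],s['opening'])
go([.5576,.058,.087],-.037)
E
```

```text
[0.55836693 0.05992972 0.15392663] 0.05613957702500988
shift [-0.0021 -0.0009  0.0671] turn -0.002 dist 0.067 clock 59.1 q7 -0.72
```

View pics/w29.png

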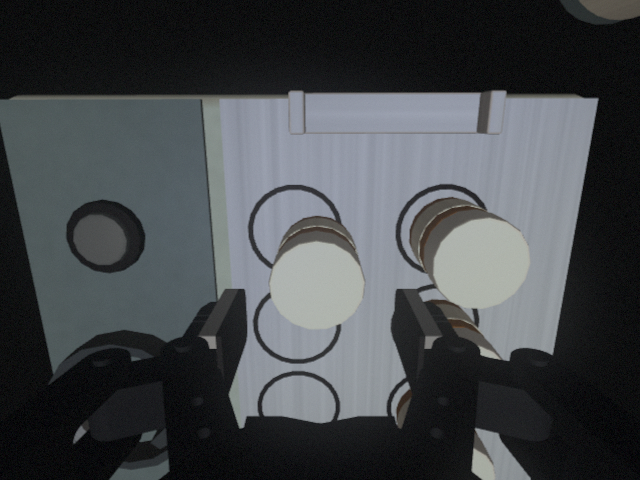

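{"api": "move_arm", "payload": {
  "targets": [
    [-0.002, -0.001, 0.02, 0],
    [-0.002, -0.001, 0.04, 0],
    [-0.002, -0.001, 0.053, 0],
    [-0.002, -0.001, 0.06, 0],
    [-0.002, -0.001, 0.06, 0]
  ]
}}

```text
clock: 59.72
ee_pos: [0.5562, 0.0582, 0.0922]
tcp_rot: [[0.038, 0.999, -0.001], [0.999, -0.038, 0.0], [0.0, -0.001, -1.0]]
force: [-0.5, 0.1, 1.7]
opening: 0.056
```

{"api": "move_arm", "payload": {
  "targets": [
    [0, 0, 0, 0],
    [0, 0, 0, 0],
    [0, 0, 0, 0],
    [0, 0, 0, 0],
    [0, 0, 0, 0]
  ],
  "claw": 1,
  "newtons": 50
}}

```text
clock: 60.35
ee_pos: [0.5568, 0.0581, 0.0933]
tcp_rot: [[0.038, 0.999, 0.001], [0.999, -0.038, 0.0], [0.0, 0.001, -1.0]]
force: [-0.9, 0.8, 4.9]
opening: 0.0448
```

{"api": "move_arm", "payload": {
  "targets": [
    [0, 0, -0.01, 0],
    [0, 0, -0.025, 0],
    [0, 0, -0.03, 0],
    [0, 0, -0.03, 0]
  ]
}}

```text
clock: 60.85
ee_pos: [0.5567, 0.0579, 0.1234]
tcp_rot: [[0.038, 0.999, 0.001], [0.999, -0.038, -0.0], [-0.0, 0.001, -1.0]]
force: [0.3, 0.1, -0.8]
opening: 0.0448
```

```bash
python3 - <<'E'
from h import *
s,im=shot('wrist','w30');print(s['ee_pos'],s['opening'],s['force'])
go([.5447,.0677,.12],-.037)
E
```

```text
[0.55670571 0.0578573  0.1233633 ] 0.044817420186846764 [ 0.34074851  0.09161971 -0.80286429]
shift [ 0.0095 -0.0121  0.0029] turn -0.001 dist 0.016 clock 60.9 q7 -0.75
```

View pics/w30.png

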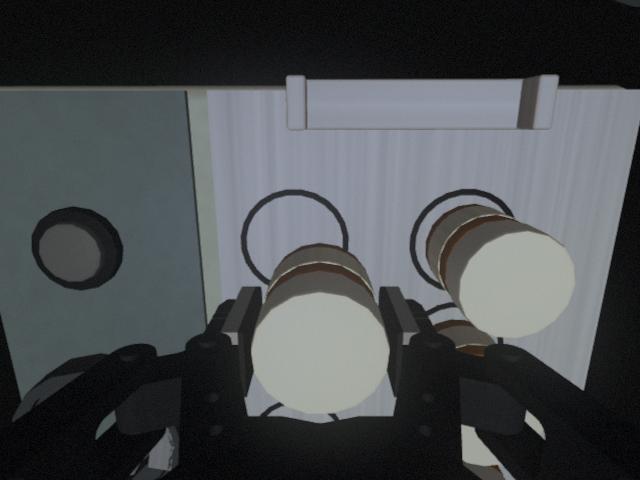

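Held, on track. Shift over ring 2, keeping the jar about 25 mm up.

{"api": "move_arm", "payload": {
  "targets": [
    [0.005, -0.006, 0, 0],
    [0.0097, -0.0122, 0, 0],
    [0.0097, -0.0122, 0.008, 0],
    [0.0097, -0.0122, 0.012, 0],
    [0.0097, -0.0122, 0.012, 0]
  ]
}}

```text
clock: 61.52
ee_pos: [0.5444, 0.0679, 0.1101]
tcp_rot: [[0.038, 0.999, -0.001], [0.999, -0.038, -0.0], [-0.0, -0.001, -1.0]]
force: [0.4, 0.3, 0.1]
opening: 0.0448
```

```bash
python3 - <<'E'
from h import *
s,im=shot('wrist','w31')
l,r,t=[p2w('wrist',p,.05,s) for p in [(265,262),(379,262),(321,208)]];
go([.5447,.0677,.0932],-.037)
E
```

```text
shift [-0.0003  0.0001  0.0173] turn -0.001 dist 0.017 clock 61.575 q7 -0.79
```

View pics/w31.png

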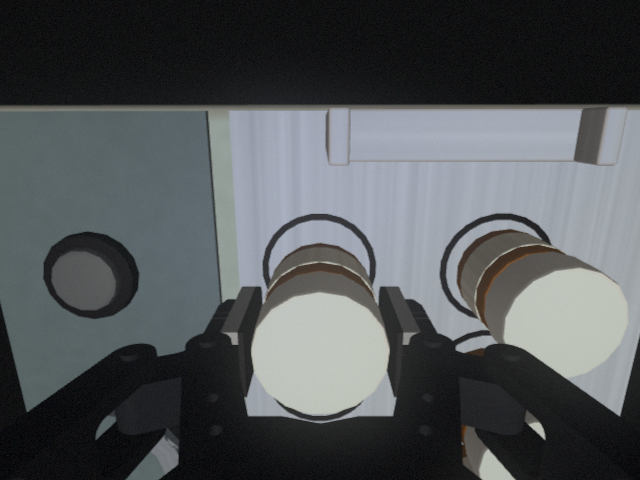

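{"api": "move_arm", "payload": {
  "targets": [
    [0, 0, 0.007, 0],
    [0, 0, 0.012, 0],
    [0, 0, 0.015, 0],
    [0, 0, 0.017, 0],
    [0, 0, 0.0182, 0],
    [0, 0, 0.0188, 0],
    [0, 0, 0.0188, 0]
  ]
}}

```text
clock: 62.45
ee_pos: [0.5446, 0.0681, 0.0932]
tcp_rot: [[0.038, 0.999, 0.0], [0.999, -0.038, -0.001], [-0.001, 0.0, -1.0]]
force: [-5.2, -2.4, 12.2]
opening: 0.0448
```

```bash
python3 - <<'E'
from h import *
s=robot.state();go([.5447,.0677,.0932],-.037); print(s['force'],s['opening'])
E
```

```text
shift [-0.0004  0.0001  0.    ] turn -0.001 dist 0.0 clock 62.45 q7 -0.81
[-5.15447408 -2.44141673 12.21782803] 0.04476663667663763
```

{"api": "move_arm", "payload": {
  "targets": [
    [0, 0, -0.001, 0],
    [0, 0, -0.001, 0],
    [0, 0, -0.001, 0],
    [0, 0, -0.02, 0],
    [0, 0, -0.06, 0],
    [0, 0, -0.1, 0],
    [0, 0, -0.15, 0],
    [0, 0, -0.16, 0]
  ],
  "claw": -0.4
}}

```text
clock: 63.45
ee_pos: [0.5459, 0.0693, 0.2564]
tcp_rot: [[0.037, 0.999, 0.006], [0.999, -0.037, 0.001], [0.001, 0.006, -1.0]]
force: [0.7, -0.3, 0.2]
opening: 0.0599
```

```bash
python3 - <<'E'
from h import *
s,im=shot('wrist','w32');print(s['ee_pos'])
go([.58,-.33,.25],-.196)
E
```

```text
[0.54588965 0.06930788 0.25642831]
shift [-0.3973  0.0493  0.0059] turn 0.158 dist 0.4 clock 63.5 q7 -0.64
```

View pics/w32.png

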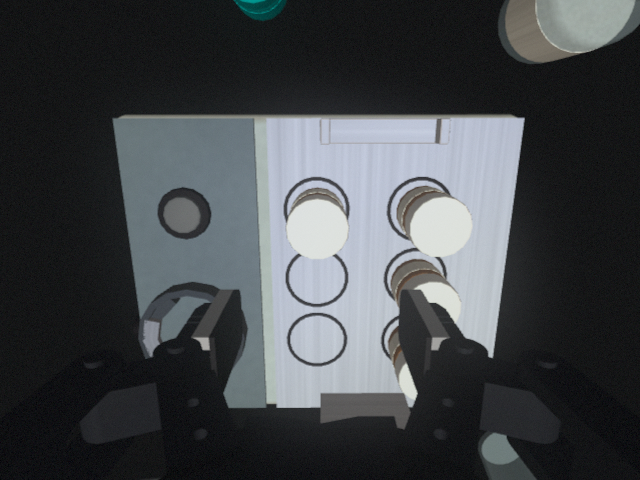

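The front jar is on ring 2 and the rear jars are unchanged. Now for the bar again.

{"api": "move_arm", "payload": {
  "targets": [
    [-0.055, 0.007, 0, 0.02],
    [-0.11, 0.014, 0, 0.05],
    [-0.165, 0.021, 0, 0.08],
    [-0.22, 0.028, 0, 0.11],
    [-0.275, 0.035, 0, 0.14],
    [-0.33, 0.042, 0.005, 0.158],
    [-0.397, 0.049, 0.006, 0.158],
    [-0.397, 0.049, 0.006, 0.158]
  ],
  "claw": 0
}}

```text
clock: 64.5
ee_pos: [0.5764, -0.3368, 0.2435]
tcp_rot: [[0.203, 0.979, -0.003], [0.979, -0.203, -0.0], [-0.001, -0.003, -1.0]]
force: [-0.1, 0.5, 0.1]
opening: 0.0427
```

{"api": "move_arm", "payload": {
  "targets": [
    [0, 0, 0, 0],
    [0, 0, 0, 0]
  ]
}}

```text
clock: 64.75
ee_pos: [0.5788, -0.3283, 0.246]
tcp_rot: [[0.192, 0.981, -0.0], [0.981, -0.192, 0.001], [0.001, -0.0, -1.0]]
force: [0.9, -0.2, -0.0]
opening: 0.0423
```

```bash
python3 - <<'E'
from h import *
s,im=shot('wrist','w33');print(s['ee_pos'])
go([.5806,-.3397,.0295],-.196)
E
```

```text
[ 0.57879107 -0.32825944  0.24599807]
shift [-0.0108  0.0039  0.2167] turn 0.003 dist 0.217 clock 64.8 q7 -0.14
```

View pics/w33.png

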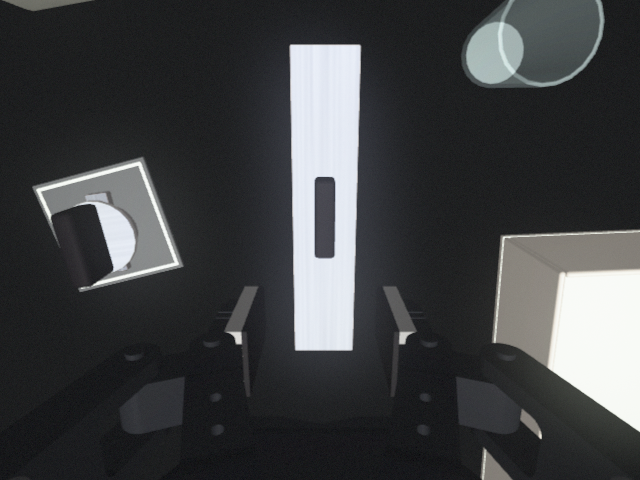

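The bar is where I left it.

{"api": "move_arm", "payload": {
  "targets": [
    [-0.011, 0.0035, 0.05, 0],
    [-0.011, 0.0035, 0.1, 0],
    [-0.011, 0.0035, 0.15, 0],
    [-0.011, 0.0035, 0.18, 0],
    [-0.011, 0.0035, 0.2, 0],
    [-0.011, 0.0035, 0.212, 0],
    [-0.011, 0.0035, 0.217, 0],
    [-0.011, 0.0035, 0.217, 0]
  ]
}}

```text
clock: 65.8
ee_pos: [0.5802, -0.342, 0.0296]
tcp_rot: [[0.195, 0.981, 0.001], [0.981, -0.195, -0.0], [-0.0, 0.001, -1.0]]
force: [0.4, -1.0, -0.1]
opening: 0.0425
```

```bash
python3 - <<'E'
from h import *
s,im=shot('wrist','w34');go([.5806,-.3397,.0295],-.196)
E
```

```text
shift [ 0.0024 -0.0002  0.0004] turn -0.0 dist 0.002 clock 65.85 q7 -0.26
```

View pics/w34.png

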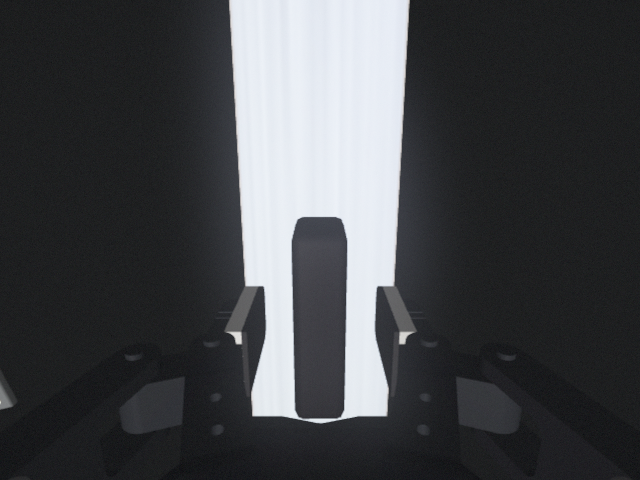

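{"api": "move_arm", "payload": {
  "targets": [
    [0.0025, 0, 0, 0],
    [0.0025, 0, 0, 0],
    [0.0025, 0, 0, 0]
  ]
}}

```text
clock: 66.22
ee_pos: [0.5804, -0.3395, 0.0293]
tcp_rot: [[0.195, 0.981, 0.0], [0.981, -0.195, -0.0], [-0.0, 0.0, -1.0]]
force: [0.0, -0.2, -0.7]
opening: 0.0425
```

{"api": "move_arm", "payload": {
  "targets": [
    [0, 0, 0, 0],
    [0, 0, 0, 0],
    [0, 0, 0, 0],
    [0, 0, 0, 0],
    [0, 0, 0, 0]
  ],
  "claw": 1,
  "newtons": 90
}}

```text
clock: 66.85
ee_pos: [0.5804, -0.3396, 0.0293]
tcp_rot: [[0.195, 0.981, 0.0], [0.981, -0.195, -0.0], [-0.0, 0.0, -1.0]]
force: [-0.9, 0.1, 4.0]
opening: 0.0164
```

{"api": "move_arm", "payload": {
  "targets": [
    [0, 0, -0.03, 0],
    [0, 0, -0.08, 0],
    [0, 0, -0.13, 0],
    [0, 0, -0.17, 0],
    [0, 0, -0.185, 0],
    [0, 0, -0.185, 0]
  ]
}}

```text
clock: 67.6
ee_pos: [0.5801, -0.3396, 0.2135]
tcp_rot: [[0.195, 0.981, -0.0], [0.981, -0.195, -0.0], [-0.0, -0.0, -1.0]]
force: [-1.1, 0.0, -4.4]
opening: 0.0163
```

```bash
python3 - <<'E'
from h import *
s,im=shot('wrist','w35');print(s['opening'],s['force'])
go([.5863,.004,.214],-.037)
E
```

```text
0.016252366731934614 [-1.0630559   0.01396552 -4.37574948]
shift [ 0.3383 -0.0603 -0.0016] turn -0.159 dist 0.344 clock 67.65 q7 -0.14
```

View pics/w35.png

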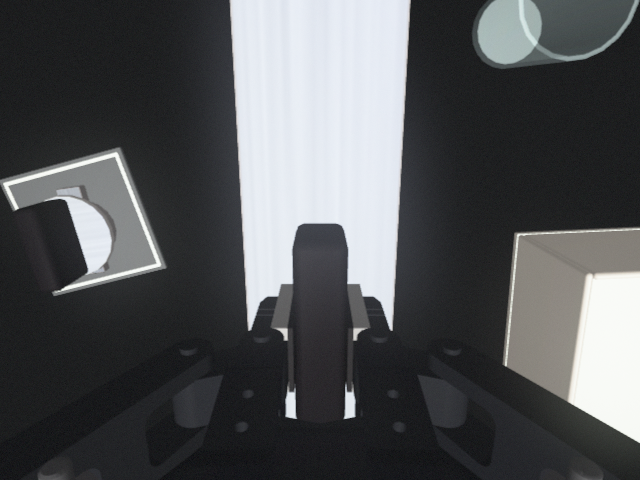

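{"api": "move_arm", "payload": {
  "targets": [
    [0.05, -0.009, 0, -0.02],
    [0.1, -0.018, 0, -0.05],
    [0.15, -0.027, 0, -0.08],
    [0.2, -0.036, 0, -0.11],
    [0.25, -0.045, 0, -0.14],
    [0.3, -0.054, 0, -0.159],
    [0.3383, -0.0603, 0, -0.159],
    [0.3383, -0.0603, 0, -0.159]
  ]
}}

```text
clock: 68.65
ee_pos: [0.5857, 0.0085, 0.2123]
tcp_rot: [[0.03, 1.0, -0.003], [1.0, -0.03, 0.002], [0.002, -0.003, -1.0]]
force: [-0.2, -0.5, -3.1]
opening: 0.0161
```

{"api": "move_arm", "payload": {
  "targets": [
    [0, 0, 0.02, 0],
    [0, 0, 0.038, 0],
    [0, 0, 0.04, 0],
    [0, 0, 0.04, 0],
    [0, 0, 0.04, 0]
  ]
}}

```text
clock: 69.28
ee_pos: [0.5874, 0.004, 0.1745]
tcp_rot: [[0.037, 0.999, 0.001], [0.999, -0.037, 0.0], [0.0, 0.001, -1.0]]
force: [0.6, -0.5, -4.0]
opening: 0.0167
```

```bash
python3 - <<'E'
from h import *
s,im=shot('wrist','w36');print(s['opening'],s['force'])
s,im=shot('side','s10');crop(im,'s10c',220,170,390,310,4)
go([.5863,.004,.1393],-.037)
E
```

```text
0.01674240759599041 [ 0.62449775 -0.46891711 -4.00922377]
shift [-0.0001 -0.0011  0.0353] turn -0.0 dist 0.035 clock 69.375 q7 -0.6
```

View pics/w36.png

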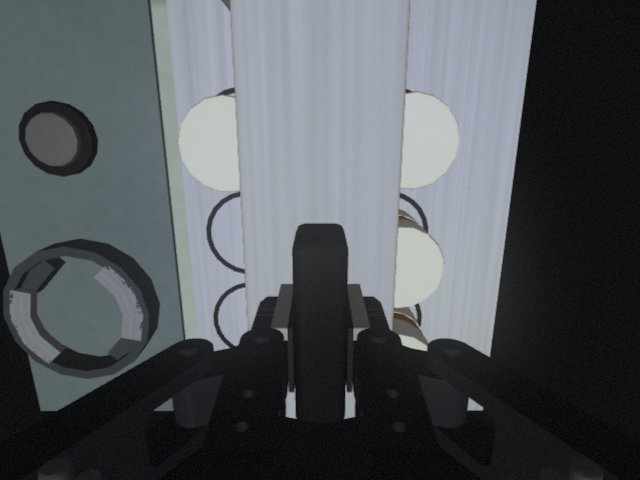

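View pics/s10c.png

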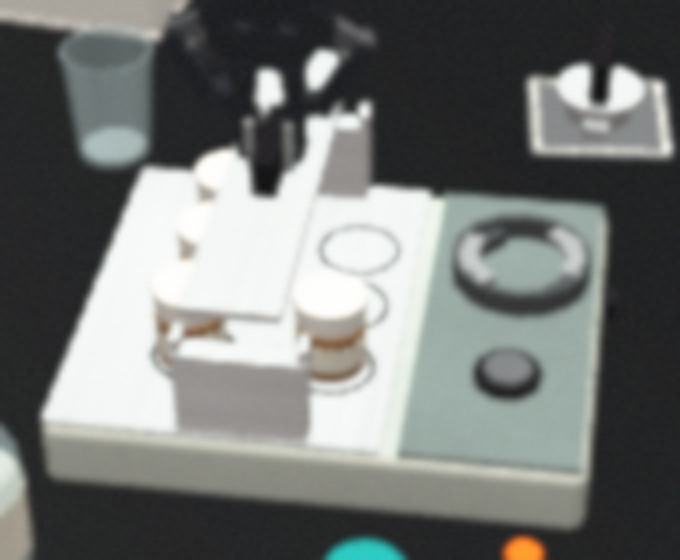

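Jars in place, bar level above the posts. Lower it.

{"api": "move_arm", "payload": {
  "targets": [
    [0, -0.001, 0.008, 0],
    [0, -0.001, 0.014, 0],
    [0, -0.001, 0.02, 0],
    [0, -0.001, 0.025, 0],
    [0, -0.001, 0.029, 0],
    [0, -0.001, 0.032, 0],
    [0, -0.001, 0.033, 0],
    [0, -0.001, 0.033, 0]
  ]
}}

```text
clock: 70.38
ee_pos: [0.5861, 0.0042, 0.141]
tcp_rot: [[0.037, 0.999, 0.0], [0.999, -0.037, 0.0], [0.0, 0.0, -1.0]]
force: [0.8, 0.6, -3.2]
opening: 0.0162
```

```bash
python3 - <<'E'
from h import *
s=robot.state();print(s['opening'],s['force'])
go([.5863,.004,.1388],-.037)
E
```

```text
0.01623623765011238 [ 0.78088831  0.63981791 -3.19390221]
shift [-0.0002  0.0002  0.0022] turn 0.0 dist 0.002 clock 70.375 q7 -0.63
```

{"api": "move_arm", "payload": {
  "targets": [
    [0, 0, 0.001, 0],
    [0, 0, 0.002, 0],
    [0, 0, 0.003, 0],
    [0, 0, 0.003, 0]
  ]
}}

```text
clock: 70.88
ee_pos: [0.5862, 0.0041, 0.1393]
tcp_rot: [[0.037, 0.999, 0.001], [0.999, -0.037, -0.001], [-0.001, 0.001, -1.0]]
force: [-4.0, -1.7, 8.1]
opening: 0.0164
```

{"api": "move_arm", "payload": {
  "targets": [
    [0, 0, -0.0005, 0],
    [0, 0, -0.001, 0],
    [0, 0, -0.001, 0],
    [0, 0, -0.02, 0],
    [0, 0, -0.06, 0],
    [0, 0, -0.1, 0],
    [0, 0, -0.13, 0],
    [0, 0, -0.13, 0]
  ],
  "claw": 0
}}

```text
clock: 71.88
ee_pos: [0.5872, 0.0049, 0.2717]
tcp_rot: [[0.037, 0.999, 0.005], [0.999, -0.037, 0.0], [0.0, 0.005, -1.0]]
force: [-0.6, -0.2, 0.1]
opening: 0.0426
```

```bash
python3 - <<'E'
from h import *
s,im=shot('wrist','w37');print(s['ee_pos'],s['force'])
E
```

```text
[0.58723027 0.00494947 0.27167802] [-0.63708332 -0.17909715  0.13146738]
```

View pics/w37.png

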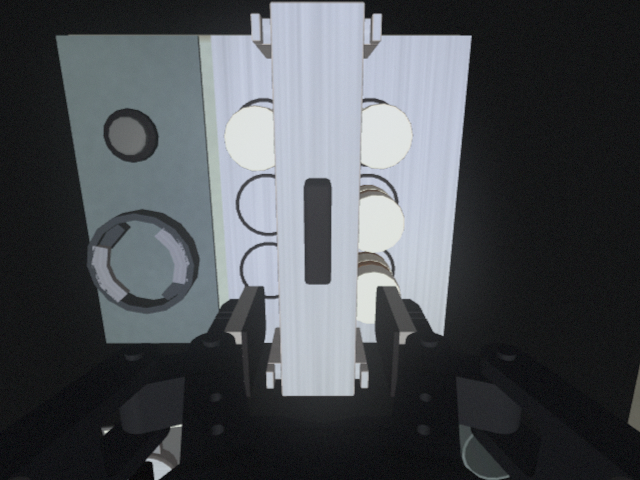

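{"api": "move_arm", "payload": {
  "targets": [
    [-0.05, -0.05, -0.03, 0],
    [-0.1, -0.1, -0.03, 0],
    [-0.15, -0.15, -0.03, 0],
    [-0.16, -0.18, -0.03, 0],
    [-0.21, -0.18, -0.03, 0],
    [-0.24, -0.18, -0.03, 0],
    [-0.24, -0.18, -0.03, 0]
  ]
}}

```text
clock: 72.8
ee_pos: [0.3971, -0.2309, 0.2973]
tcp_rot: [[0.04, 0.999, -0.0], [0.999, -0.04, 0.002], [0.002, -0.0, -1.0]]
force: [0.5, 1.1, -0.1]
opening: 0.0429
```

```bash
python3 - <<'E'
from h import *
s,im=shot('side','s11');crop(im,'s11c',220,170,390,310,4)
s,im=shot('top','t7');crop(im,'t7c',280,150,410,290,5)
print(s['ee_pos'])
E
```

```text
[ 0.39758947 -0.22887664  0.2973845 ]
```

View pics/s11c.png

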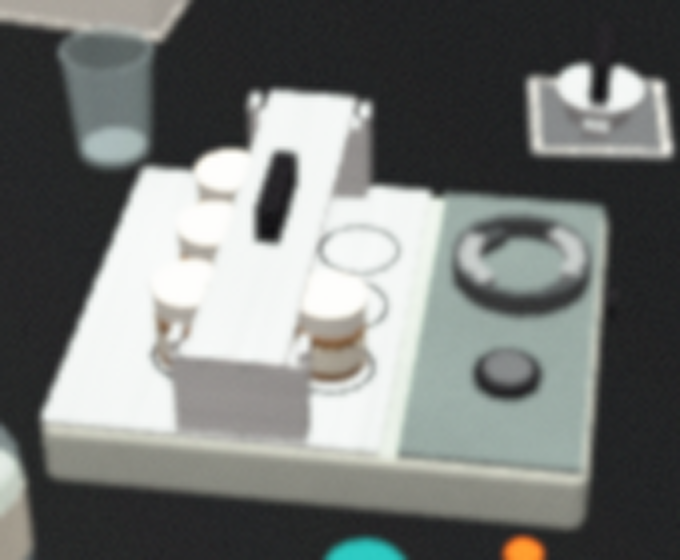

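View pics/t7c.png

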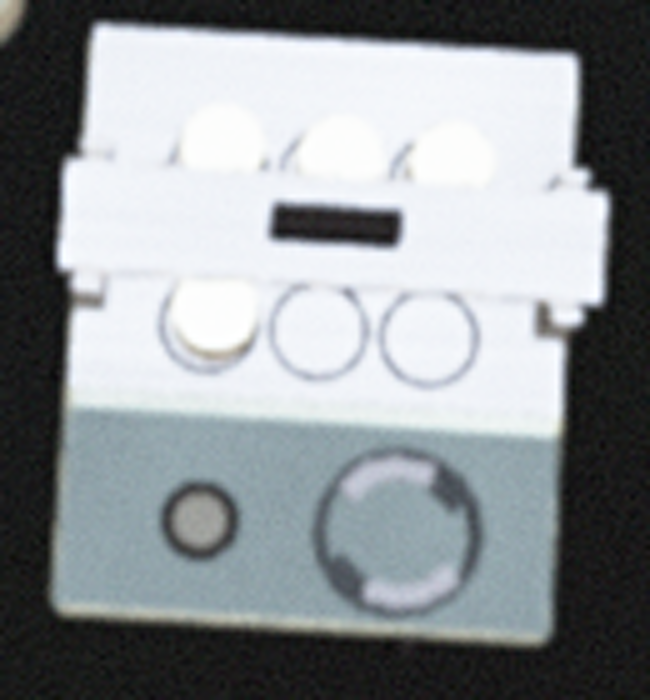

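View pics/t7.png

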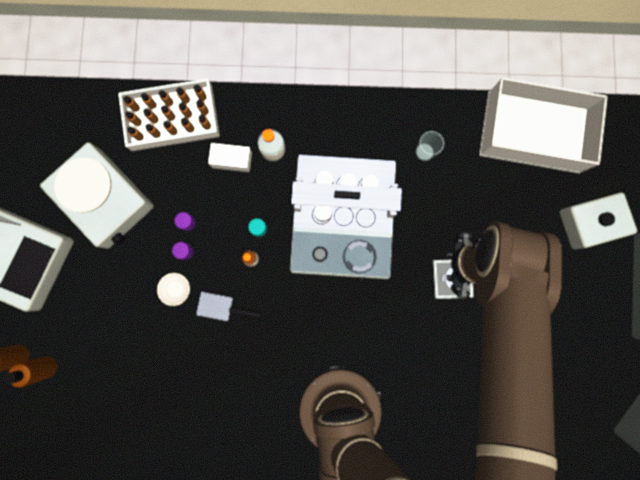

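```bash
python3 - <<'E'
from h import *
A=lambda p:(280+p[0]/5-.4,150+p[1]/5-.4)
print('jar',p2w('top',A((214,314)),.106),'ring2',p2w('top',A((208,324)),.05))
c=[p2w('top',A(p),.118) for p in [(64,156),(609,190),(604,305),(57,270)]];print('bar',np.mean(c,0),'grip',p2w('top',A((337,224)),.146))
print('posts mid', (p2w('top',A((93,225)),.122)+p2w('top',A((568,253)),.122))/2)
print('rear',[p2w('top',A(p),.106).round(4) for p in [(224,144),(341,158),(453,164)]])
E
```

```text
jar [0.54062846 0.06540198 0.106     ] ring2 [0.54357423 0.06818049 0.05      ]
bar [0.58600143 0.00273189 0.118     ] grip [0.58384687 0.00268682 0.146     ]
posts mid [0.58035381 0.00447766 0.122     ]
rear [array([0.634 , 0.0625, 0.106 ]), array([ 0.6281, -0.0011,  0.106 ]), array([ 0.6266, -0.062 ,  0.106 ])]
```

```bash
python3 - <<'E'
from cell import robot
print(robot.hand_in())
E
```

```text
the job is handed in; nothing more can be done
None
```

The job is done and handed in at about 73 s on the clock, with everything in its final place at the last checks.

- **Release and lock:** I pressed the release button to its stop. I then turned the transit lock 1.55 rad anticlockwise, lifted it off and stood it on the grey pad, about 3 mm from the middle.
- **Jars:** All four white-capped jars present stand upright on the loading deck, on rings 2, 3, 4 and 5. I left the purple and turquoise look-alikes and the other bystanders alone.
- **Bar:** I first laid it with a jar on ring 1, but that jar was found knocked aside, partly under the bar. I took the bar off, set the jar on ring 2 and laid the bar again, so the order held.
- **Last checks:** The bar lies in both channels, with its middle about 2 mm from the midpoint between the posts along its length.
    - **Across the bar:** it agrees with the seat position worked out from the wrist camera. The top-camera estimate of the posts differed by about 6 mm, which I put down to my rough reading of the post edges.
    - **Jar centring:** the jars agreed with their rings to about 2 mm in the wrist views. The top view showed up to about 4 mm, where the bar partly hides the caps.

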